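# Touch off, lock and load a deck nest

## Robot

A 6-joint arm with a two-finger parallel gripper is mounted at the origin on a cart in front of the work surface, level with it; the furniture and walls round the work are solid. World frame = base frame: x ahead of the robot, y to its left, z up, the work surface at z = 0. Lengths are in m, angles in rad, forces in N, time in s.
With the tool pointing down it reaches from about 0.325 to 0.775 m from the base axis. Payload 5.5 kg.
Tool frame: the origin (TCP) lies between the finger pads; the fingertips stand 25 mm ahead of it and the grasp point (between the pads) lies 6 mm ahead of it; z points along the fingers, y is the line along which they close (so a half turn about z gives the same grasp; the last joint's range is limited). The gripper opens to 88 mm and grips with 3 to 60 N. Pads are 20 mm wide; open, the fingers measure 115 mm over their backs; the gripper's body (75 mm by 178 mm) begins 61 mm behind the grasp point.
Start: joints at [-1.389, 0.091, 1.231, -0, 1.82, -0.057], TCP at [0.142, -0.583, 0.248] pointing down, gripper open.
Joint ranges: [-2.87, 2.87], [-0.86, 2.18], [0.17, 2.46], [-1.51, 4.65], [0.06, 2.69], [-2.65, 2.65]. Speed limits (rad/s): [2.57, 2.57, 3.01, 3.14, 3.14, 3.14].

## Interface

Orientations are given as a unit quaternion [w, x, y, z].
In Python, from bench import monitor, optics, workorder, search_frame gives the robot as it stands.
- The arm moves only by the tool arm_command, never from a script. Its argument "series" is a list of rows, each an object with "claw": the gripper's target within -1 to 1 (fully open at 1, half-way at 0, shut at -1); "travel": the shift along the world's x, y, z normalised to -1 to 1, where 1 is 20 cm, a list of three; "yaw": the turn about the world's z normalised to -1 to 1, where 1 is 180 degrees. A call has 1 to 12 rows; each row is the pose to reach, as a shift and turn from the pose commanded when the call began, turning the shorter way round; what a row does not reach only later rows make up. A row lasts 1/8 s, in which the tool goes at most 62.5 mm and 10.7 degrees, less where a joint would pass 70% of its speed; a pose out of reach is approached as far as the arm can. A call with a number of a shift or a turn outside -1 to 1 is refused whole. A call with a gripper value outside its range is refused whole. The fingers move at their own pace and stop on an object; the grip force is fixed at half the most. Time passes only in rows, so rows that repeat a pose let the fingers close. It gives the time, the measured TCP pose, the force, the opening and the grip force at its end, in the units of the state.
- monitor.read_state(): the state, without advancing time (a new reading comes with each control period).
- optics.capture(name): name is "side" or "top" or "wrist"; returns (picture, depth): 400x640x3 uint8, blue, green, red; 400x640 float32, m along the optical axis (not along the pixel's ray), 0 where there is no reading.
- optics.camera_info(name): a dict with "camera_matrix" (3x3 intrinsics, pixels), "R" (3x3) and "t" (3): a world point X has camera coordinates R X + t; the wrist camera has in their place "mount" (4x4, takes a point from camera to tool coordinates, whose origin is the TCP and whose axes are the flange's). Camera axes: x right, y down, z forward; pixel columns grow to the right and rows downward; lengths in m; the calibration is good to about 2 mm. A picture is of the moment at which its call begins: read the wrist's pose just before it. camera_info takes no time and is no camera call.
- workorder.close_job(): hands the job in; it is judged then, once.
Trained networks look in the newest picture that a camera, given by its name, has taken for a name from the list of things; names that differ only in an ending like _2 or _b are one class to them, and where a whole thing is asked for, a point or a joint stands for the part that bears it (a point fixed in the world has none). Each returns a list of dicts, best first, with "score" (0 to 1); they miss things now and then, are a little off and sometimes report something else, mostly with a low value. They report only what shows in the picture. A call takes as long as a camera call. They do not tell look-alikes from the thing itself.
- search_frame(camera, query): "at" ([column, row] in pixels, amid what is visible of it).
The state is a dict: "t": time; "q": joint angles; "joint_velocities": joint speeds; "joint_torque": joint torques, N m; "position": TCP position; "ee_rot": TCP orientation; "wrist_force": force on the tool from outside, world axes, zero at the start; "ft_torque": the same for the moment, N m; "gripper_width": finger opening in m; "finger_force": force on a finger pad.
Only numpy, scipy, OpenCV 4.12 (cv2) and the standard library are available. Lean on these libraries where they do the work, as an engineer would, in place of code of your own. Each camera call takes 0.05 s, during which the arm holds its last target. There are 200 camera calls.

## Task

Bring the deck nest into use: first touch it off with the plunger probe, pressing the tip gently and without bottoming the plunger on the three raised datum pads of its sides, in the order front left, front right, right-hand end. Then knock every locking pin that stands in its top fully home with the held mallet, never with the fingers, and only after that stand each reagent bottle from the bench to the right of it upright in its pocket. Leave the probe and the mallet lying on the dark rubber mat and do not disturb the timer or the tip box.

Things in the scene. Friction and masses are not known exactly. Their poses are not given: they have to be found in the camera images.
- nest: the deck nest: a grey anodised aluminium block 128 (x) x 170 (y) x 37 mm high, standing firmly on the worktop. Central pocket 88 (x) x 132 (y) mm, floor at z = 29 mm. Origin: centre of its underside; x points from its front long side to the rear, y to its left, z up. Five pin bores lie in its level top (z = 37 mm)
- pad_left (a point): centre of the left datum pad's face on the nest's front long side, at nest (-66, +55, 25) mm. Each datum pad is a bright steel land 24 mm long and 16 mm tall, 2 mm proud of the upright side
- pad_right (a point): centre of the right datum pad's face on the nest's front long side, at nest (-66, -55, 25) mm
- pad_end (a point): centre of the datum pad's face on the nest's right-hand end, at nest (0, -87, 25) mm; this face looks to nest -y
- probe: the plunger probe: a grey rounded bar 80 x 26 x 30 mm high with a small display on top, lying on the mat; its steel plunger comes out of the front. Origin: centre of the bar's underside; x runs along the bar to the plunger's tip, which is 73 mm ahead of the origin and 15 mm above the underside; 0.13 kg
- probe_tip (a point): the foremost point of the probe's plunger, a steel ball 8 mm across
- plunger (a joint): how far the probe's plunger is pushed in, 0 to 0.010 m; sprung: 0.5 N to start it, then 0.5 N per mm; 0.010 is the hard stop. 0.001 or more is a touch
- mallet: the mallet: a round head 52 mm across and 60 mm high with white plastic faces, standing on one face; a wooden handle 20 mm wide, 22 mm high in section, its axis 30 mm above the lower face, runs level from the head in -x to 182 mm from the head's axis. Origin: centre of the head's lower face, z up; 0.36 kg, balance point 10 mm from the head's axis towards the handle
- mat: the dark rubber mat, 240 (x) x 280 (y) x 3 mm, fixed, on which both tools lie. Origin: centre of its underside
- bottle_a: a white reagent bottle with a blue cap, 45 mm in diameter, 91 mm high (body up to 74 mm), 0.11 kg, standing on the worktop; origin: centre of its underside; may be absent
- bottle_b: an amber reagent bottle with a white cap, same size and weight, standing on the worktop; origin: centre of its underside; may be absent
- timer: a flat white lab timer 60 x 66 x 15 mm, bystander; origin at the centre of its underside
- tip_box: a closed blue tip box 97 x 131 x 71 mm, bystander; origin at the centre of its underside
- pin_1: locking pin in the nest's front rail, left bore (nest x -54, y 58 mm), may be absent: a steel collar 19 mm across, 2 mm high, and in it an upright slotted spring pin with a flat head 16 mm across, 5 mm thick. Origin: centre of the collar's underside, on the nest's top; the head's top is 19 mm above it at lock 0, 7 mm when home
- lock_1 (a joint): how far pin_1 is down: 0 to 0.003 at the start, 0.012 m fully home (head on the collar). It grips its bush by its own spring: it takes about 9 N to drive and stays where it is left
- pin_2: locking pin in the nest's front rail, right bore (nest x -54, y -58 mm), may be absent: a steel collar 19 mm across, 2 mm high, and in it an upright slotted spring pin with a flat head 16 mm across, 5 mm thick. Origin: centre of the collar's underside, on the nest's top; the head's top is 19 mm above it at lock 0, 7 mm when home
- lock_2 (a joint): how far pin_2 is down: 0 to 0.003 at the start, 0.012 m fully home (head on the collar). It grips its bush by its own spring: it takes about 9 N to drive and stays where it is left
- pin_3: locking pin in the nest's rear rail, left bore (nest x 54, y 58 mm), may be absent: a steel collar 19 mm across, 2 mm high, and in it an upright slotted spring pin with a flat head 16 mm across, 5 mm thick. Origin: centre of the collar's underside, on the nest's top; the head's top is 19 mm above it at lock 0, 7 mm when home
- lock_3 (a joint): how far pin_3 is down: 0 to 0.003 at the start, 0.012 m fully home (head on the collar). It grips its bush by its own spring: it takes about 9 N to drive and stays where it is left
- pin_4: locking pin in the nest's rear rail, middle bore (nest x 54, y 0 mm), may be absent: a steel collar 19 mm across, 2 mm high, and in it an upright slotted spring pin with a flat head 16 mm across, 5 mm thick. Origin: centre of the collar's underside, on the nest's top; the head's top is 19 mm above it at lock 0, 7 mm when home
- lock_4 (a joint): how far pin_4 is down: 0 to 0.003 at the start, 0.012 m fully home (head on the collar). It grips its bush by its own spring: it takes about 9 N to drive and stays where it is left
- pin_5: locking pin in the nest's rear rail, right bore (nest x 54, y -58 mm), may be absent: a steel collar 19 mm across, 2 mm high, and in it an upright slotted spring pin with a flat head 16 mm across, 5 mm thick. Origin: centre of the collar's underside, on the nest's top; the head's top is 19 mm above it at lock 0, 7 mm when home
- lock_5 (a joint): how far pin_5 is down: 0 to 0.003 at the start, 0.012 m fully home (head on the collar). It grips its bush by its own spring: it takes about 9 N to drive and stays where it is left
Mind the look-alikes: they are no part of the job. What is shaped like the bottle_a but yellow is not meant.

How it is judged:
On the way, in this order (a step that is already met when the one before it is completed fails the run):
1. the probe touches the left datum pad on the front, all pins still up (value of joint plunger above 0.0007 m and contact force between probe and nest above 0.3 N and x of probe_tip in the frame of nest between -0.071 and -0.062 m and y of probe_tip in the frame of nest between 0.041 and 0.069 m and z of probe_tip in the frame of nest between 0.014 and 0.036 m and value of joint each of lock_1, lock_2, lock_3, lock_4, lock_5 below 0.005 m), for 0.06 s.
2. then the right datum pad on the front (value of joint plunger above 0.0007 m and contact force between probe and nest above 0.3 N and x of probe_tip in the frame of nest between -0.071 and -0.062 m and y of probe_tip in the frame of nest between -0.069 and -0.041 m and z of probe_tip in the frame of nest between 0.014 and 0.036 m and value of joint each of lock_1, lock_2, lock_3, lock_4, lock_5 below 0.005 m), for 0.06 s.
3. then the datum pad on the right-hand end (value of joint plunger above 0.0007 m and contact force between probe and nest above 0.3 N and x of probe_tip in the frame of nest between -0.014 and 0.014 m and y of probe_tip in the frame of nest between -0.092 and -0.083 m and z of probe_tip in the frame of nest between 0.014 and 0.036 m and value of joint each of lock_1, lock_2, lock_3, lock_4, lock_5 below 0.005 m), for 0.06 s.
4. after that a locking pin goes down under the mallet (((contact force between mallet and pin_1 above 1 N and value of joint lock_1 above 0.006 m) or (contact force between mallet and pin_2 above 1 N and value of joint lock_2 above 0.006 m) or (contact force between mallet and pin_3 above 1 N and value of joint lock_3 above 0.006 m) or (contact force between mallet and pin_4 above 1 N and value of joint lock_4 above 0.006 m) or (contact force between mallet and pin_5 above 1 N and value of joint lock_5 above 0.006 m))).
5. all locking pins are home while the bottles are still outside the nest (value of joint each of lock_1, lock_2, lock_3, lock_4, lock_5 above 0.0105 m and horizontal distance between each of bottle_a, bottle_b and nest above 0.1 m), for 0.1 s.
At the end, for the whole second after the job is handed in: every locking pin present is home (10.5 mm or more of 12) and within 6 mm of where it started; each bottle present stands upright at rest on the pocket floor; probe and mallet lie at rest on the mat (the probe's middle and the mallet's head over the mat) (value of joint each of lock_1, lock_2, lock_3, lock_4, lock_5 above 0.0105 m and distance of each of pin_1, pin_2, pin_3, pin_4, pin_5 from where it was at the start of the episode below 0.006 m and x of bottle_a in the frame of nest between -0.024 and 0.024 m and y of bottle_a in the frame of nest between -0.046 and 0.046 m and z of bottle_a in the frame of nest between 0.025 and 0.034 m and angle between each of bottle_a, bottle_b's own z axis and vertical below 0.1 rad and linear speed of each of bottle_a, bottle_b, probe, mallet below 0.03 m/s and x of bottle_b in the frame of nest between -0.024 and 0.024 m and y of bottle_b in the frame of nest between -0.046 and 0.046 m and z of bottle_b in the frame of nest between 0.025 and 0.034 m and x of probe in the frame of mat between -0.12 and 0.12 m and y of probe in the frame of mat between -0.14 and 0.14 m and z of each of probe, mallet in the frame of mat below 0.06 m and x of mallet in the frame of mat between -0.12 and 0.12 m and y of mallet in the frame of mat between -0.14 and 0.14 m); the robot touches nothing.
It fails at once if the plunger is driven to within half a millimetre of its stop (value of joint plunger above 0.0095 m).
It fails at once if the fingers press a locking pin (contact force between the fingers and pin_1 above 2 N or contact force between the fingers and pin_2 above 2 N or contact force between the fingers and pin_3 above 2 N or contact force between the fingers and pin_4 above 2 N or contact force between the fingers and pin_5 above 2 N).
It fails at once if a bystander (timer, tip box) is shifted by more than 3 cm (distance of any of timer, tip_box from where it was at the start of the episode above 0.03 m).
Of pin_1, pin_2, pin_3, pin_4, pin_5 only 3 to 5 are there at a start; the rules pass over those that are not, and their reading is None.
Of bottle_a, bottle_b only 1 to 2 are there at a start; the rules pass over those that are not, and their reading is None.
At some moment in a run one of probe, mallet may be knocked a few centimetres aside while the robot is not near it.
It also fails if it takes over 200 s, if anything falls off the work surface, if the arm or the gripper's body presses on something with over 40 N, if the wrist force passes 120 N, or if a joint passes its speed limit or range.

## Working session

There is one attempt and no reset: what is moved stays moved. The work goes in short steps, Python scripts to look and compute and a tool call to move; the robot and the scene stay as the last step left them, time stands still between calls to the robot, and variables do not carry over. Pictures are saved under pics/ and viewed, at most 14 in all, crops included, and the job is handed in when it is done.

Besides the shell and the picture viewer there is one more tool, called after "Request:" as name(argument=value, ...), one argument or row to a line, values as JSON. arm_command: Moves the arm, as the interface text tells. Its arguments: {"type":"object","properties":{"series":{"type":"array"}},"required":["series"]}

```bash
mkdir -p pics; cat > h.py <<'E'
import numpy as np, cv2
from bench import monitor, optics, workorder, search_frame
from scipy.spatial.transform import Rotation as Rn
def cam(name):
    i=optics.camera_info(name); K=np.array(i["camera_matrix"])
    if name=="wrist":
        s=monitor.read_state(); w,x,y,z=s["ee_rot"]
        T=np.eye(4); T[:3,:3]=Rn.from_quat([x,y,z,w]).as_matrix(); T[:3,3]=s["position"]
        M=T@np.array(i["mount"]); return K,M[:3,:3],M[:3,3]
    R=np.array(i["R"]); return K,R.T,-R.T@np.array(i["t"])
def shot(name):
    c=cam(name); im,d=optics.capture(name); return np.array(im),np.array(d),c
def cloud(d,c):
    K,R,t=c; v,u=np.mgrid[:d.shape[0],:d.shape[1]]
    p=np.stack([(u-K[0,2])/K[0,0]*d,(v-K[1,2])/K[1,1]*d,d],-1)
    P=p@R.T+t; P[d<=0]=np.nan; return P
def atz(u,v,z,c):
    K,R,t=c; r=R@np.array([(u-K[0,2])/K[0,0],(v-K[1,2])/K[1,1],1]); return t+r*(z-t[2])/r[2]
def proj(X,c):
    K,R,t=c; p=K@(R.T@(np.array(X)-t)); return p[:2]/p[2]
E
python3 - <<'E'
from h import *
for n in("top","side"):
    im,d,c=shot(n); cv2.imwrite(f"pics/{n}0.png",im); P=cloud(d,c); np.savez(f"{n}0.npz",im=im,d=d)
    print(n,c[2],c[1][:,2])
    for q in("nest","probe","probe_tip","mallet","mat","bottle_a","timer","tip_box","pin_1"):
        for r in search_frame(n,q)[:6]:
            u,v=r["at"]; print(q,round(r["score"],2),[int(u),int(v)],P[int(v),int(u)].round(3))
print(monitor.read_state())
E
```

```text
top [0.35237262 0.06947743 1.21750622] [ 0.18362309 -0.00462372 -0.98298585]
nest 0.77 [337, 194] [0.59  0.016 0.028]
probe 0.85 [199, 206] [0.563 0.395 0.032]
probe 0.53 [444, 142] [ 0.72  -0.277  0.071]
probe_tip 0.49 [196, 207] [0.56  0.402 0.035]
mallet 0.69 [242, 223] [0.512 0.274 0.045]
mat 0.85 [214, 216] [0.539 0.36  0.004]
bottle_a 0.82 [464, 225] [ 0.492 -0.313  0.071]
bottle_a 0.74 [435, 245] [ 0.44  -0.229  0.088]
bottle_a 0.64 [465, 270] [ 0.375 -0.303  0.081]
bottle_a 0.62 [425, 218] [ 0.509 -0.206  0.096]
timer 0.72 [386, 153] [ 0.708 -0.126  0.018]
tip_box 0.61 [442, 146] [ 0.709 -0.271  0.07 ]
side [ 0.46944116 -0.91824353  0.76295014] [ 0.05886125  0.79934546 -0.59798176]
nest 0.66 [345, 209] [ 0.6   -0.012  0.031]
probe 0.48 [326, 147] [0.571 0.4   0.033]
mallet 0.88 [313, 165] [0.511 0.268 0.031]
mat 0.57 [319, 164] [0.534 0.271 0.032]
bottle_a 0.91 [321, 255] [ 0.507 -0.242  0.065]
bottle_a 0.84 [273, 284] [ 0.384 -0.334  0.07 ]
bottle_a 0.71 [293, 262] [ 0.432 -0.261  0.065]
bottle_a 0.67 [319, 289] [ 0.494 -0.351  0.061]
timer 0.69 [389, 234] [ 0.721 -0.124  0.015]
tip_box 0.72 [404, 267] [ 0.714 -0.306  0.069]
{'t': 1.0, 'q': array([-1.38870700e+00,  9.10979973e-02,  1.23069229e+00, -1.52607097e-05,
        1.81977243e+00, -5.66896455e-02]), 'joint_velocities': array([-1.12320672e-03,  3.16875655e-05,  2.22471516e-04,  1.26078072e-03,
        2.96209500e-04, -1.31298414e-03]), 'joint_torque': array([-1.55585672e-03, -4.46207106e+01, -4.06518388e+01,  6.96176291e-02,
        1.96279673e-02, -5.29523774e-06]), 'position': array([ 0.14191393, -0.58300068,  0.24763677]), 'ee_rot': array([ 1.54064170e-05,  9.92881761e-01,  1.19104195e-01, -6.44235854e-06]), 'wrist_force': array([ 0.17126507, -0.26618039, -0.57865412]), 'ft_torque': array([ 0.06077264, -0.0430579 ,  0.02474749]), 'finger_force': 0.0, 'gripper_width': 0.08736870885332998}
```

```bash
python3 - <<'E'
from h import *
im=np.load("top0.npz")["im"]
cv2.imwrite("pics/topc.png",cv2.resize(im[110:310,160:520],None,fx=2.2,fy=2.2,interpolation=cv2.INTER_CUBIC))
im=np.load("side0.npz")["im"]
cv2.imwrite("pics/sidec.png",cv2.resize(im[110:340,220:480],None,fx=2.6,fy=2.6,interpolation=cv2.INTER_CUBIC))
E
```

```text
(no output)
```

View pics/topc.png

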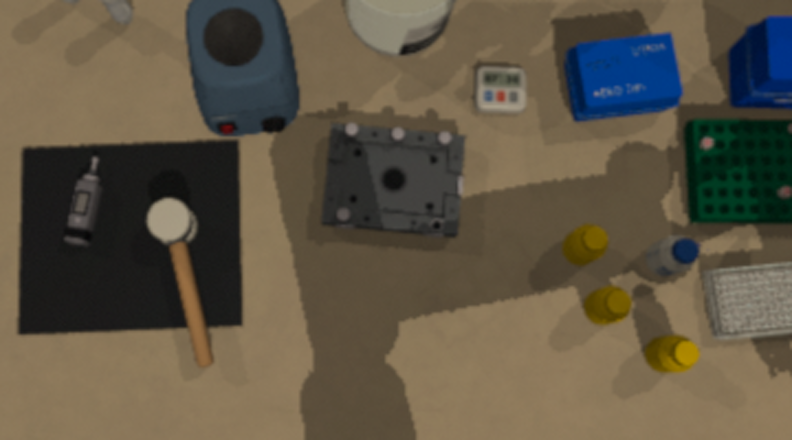

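View pics/sidec.png

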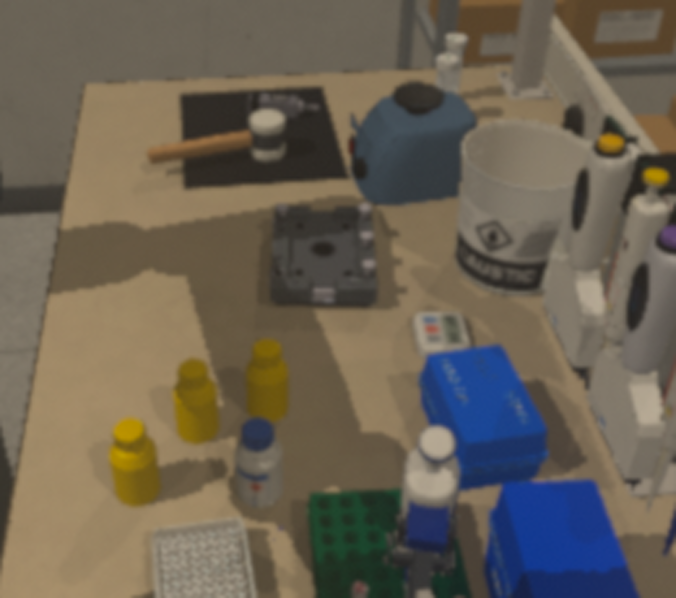

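Top crop: the nest is at (393,185). Pins stand at pin_1 (343,215), pin_3 (352,130), pin_4 (398,133) and pin_5 (445,138), and the front right bore (437,226) looks empty. The probe is at (83,205) and the mallet head at (172,220).

There are four bottle shapes. (585,245), (608,305) and (670,352) are yellow with yellow caps, so they are look-alikes. (670,255) is white with a blue cap, so it is bottle_a. No amber one shows. The side view agrees, with bottle_a at (258,465).

```bash
python3 - <<'E'
from h import *
print(np.array(optics.camera_info("wrist")["mount"]).round(3),optics.camera_info("wrist")["camera_matrix"])
for n in("top","side"):
    f=np.load(n+"0.npz"); P=cloud(f["d"],cam(n))
    # max height map in 5cm grid around work
    m=np.isfinite(P[...,0]); Q=P[m]; H=np.full((10,20),-1.)
    for x,y,z in Q:
        i,j=int((x-.35)//.05),int((y+.5)//.05)
        if 0<=i<10 and 0<=j<20: H[i,j]=max(H[i,j],z)
    print(n);[print(round(.35+.05*i,2),(H[i]*1000).astype(int)) for i in range(10)]
E
```

```text
[[ 0.001 -0.965 -0.262  0.071]
 [ 1.     0.001  0.     0.001]
 [-0.    -0.262  0.965 -0.138]
 [ 0.     0.     0.     1.   ]] [[288.10399981   0.         321.06658498]
 [  0.         288.10399981 197.57844995]
 [  0.           0.           1.        ]]
top
0.35 [18 31 29 96 74  6  6  6  5  7  6  6  7  5 48 48  6  6  6  5]
0.4 [34 35 33  5 95 97  6  6  6  6  7  5  6  6 46 49 11  8  8  9]
0.45 [33 33 33 93 60 94  7  5  6  5  6  6  7  5 11 49  8 10 10  9]
0.5 [42 43 42 94  6 96 58  7 39 42 42 57 36  7  9 68 66 37 38 10]
0.55 [52 45 43  5  5  6  5  8 41 37 40 57 38  6  8 67 67 39 38 11]
0.6 [50 45 53  6  6  6  6  6 59 61 56 40  5  8  8  9  8 35 33  9]
0.65 [126 128  42  75  76  75  20  21  54  55  57  59  95 117 118  92   7   7
   6   6]
0.7 [128 126   6  75  78  75  19  21  16   5   5   6 119 145 144 117   7   5
   6   7]
0.75 [126 125   5  74  75  74   5   6 172 170 172 170 117 143 145 120   6   8
   7   5]
0.8 [300 310 309 294 309 305 293 129 171  29  26 171  93 119 120 116 111 113
 113   5]
side
0.35 [19 30 30 93  2  4  3  4  6  3  3  6  4  4 46 43  4  4  4  5]
0.4 [31 33 30  4 93 92  3  3  3  4  3  4  4  4 46 45  7  6  7  7]
0.45 [31 32 62 93 68 90  4  5  3  5  4  4  4  3 45 47  5  7  9  6]
0.5 [40 39 61 94  3 93  4  3 41 41 41 55  4  4  8 65 65 35 36  8]
0.55 [50 41 41  3  3  3  3  3 41 40 38 56  3  4  7 67 65 37 35  8]
0.6 [48 40 41  4  3  3  4  4 57 54 54 40  3  6  7  7  7 32 30  7]
0.65 [125 123  62  73  73  73  17  19  56  56  56  56  95 114 116   6   6   5
   6   6]
0.7 [  125   124    46    73    75    73    18    18     3     5     5     3
   117   143   142 -1000 -1000     3     3     5]
0.75 [  124   124 -1000    72    73    72     3    14   171   170   169   168
   118   143   142   114 -1000 -1000     4     4]
0.8 [  300   309   308   292   309   275   293   121   170 -1000 -1000   169
   112   119   119 -1000   112   113   111     3]
```

Request:
arm_command(
  series=[
    {"claw":1,"travel":[0.3,0.5,0.5],"yaw":0},
    {"claw":1,"travel":[0.6,1,0.5],"yaw":0},
    {"claw":1,"travel":[0.6,1,0.5],"yaw":0},
    {"claw":1,"travel":[0.6,1,0.5],"yaw":0},
    {"claw":1,"travel":[0.6,1,0.5],"yaw":0},
    {"claw":1,"travel":[0.6,1,0.5],"yaw":0},
  ],
)

```text
t: 1.75
position: [0.2621, -0.383, 0.3478]
ee_rot: [0.001, 0.993, 0.12, 0.0]
wrist_force: [-0.1, -0.3, -1.4]
gripper_width: 0.0878
finger_force: 0.0
```

Request:
arm_command(
  series=[
    {"claw":1,"travel":[0.33,0.33,0],"yaw":-0.03},
    {"claw":1,"travel":[0.66,0.66,0],"yaw":-0.076},
    {"claw":1,"travel":[1,1,0],"yaw":-0.076},
    {"claw":1,"travel":[1,1,0],"yaw":-0.076},
    {"claw":1,"travel":[1,1,0],"yaw":-0.076},
    {"claw":1,"travel":[1,1,0],"yaw":-0.076},
    {"claw":1,"travel":[1,1,0],"yaw":-0.076},
  ],
)

```text
t: 2.62
position: [0.4615, -0.1844, 0.3466]
ee_rot: [-0.0, 1.0, -0.001, -0.001]
wrist_force: [0.0, 0.0, 0.1]
gripper_width: 0.0879
finger_force: 0.0
```

Request:
arm_command(
  series=[
    {"claw":1,"travel":[0.2,0.33,0],"yaw":0},
    {"claw":1,"travel":[0.4,0.66,0],"yaw":0},
    {"claw":1,"travel":[0.4,1,-0.5],"yaw":0},
    {"claw":1,"travel":[0.4,1,-0.5],"yaw":0},
    {"claw":1,"travel":[0.4,1,-0.5],"yaw":0},
    {"claw":1,"travel":[0.4,1,-0.5],"yaw":0},
    {"claw":1,"travel":[0.4,1,-0.5],"yaw":0},
  ],
)

```text
t: 3.5
position: [0.5424, 0.0152, 0.25]
ee_rot: [0.0, 1.0, -0.001, 0.002]
wrist_force: [0.1, 1.0, -0.1]
gripper_width: 0.0879
finger_force: 0.0
```

```bash
python3 - <<'E'
from h import *
im,d,c=shot("wrist"); P=cloud(d,c); np.savez("w1.npz",im=im,d=d,R=c[1],t=c[2]); cv2.imwrite("pics/w1.png",im)
s=monitor.read_state(); print(s["position"],s["ee_rot"])
for q in("nest","pin_1","pad_left"):
    for r in search_frame("wrist",q)[:6]:
        u,v=r["at"]; print(q,round(r["score"],2),[int(u),int(v)],P[int(v),int(u)].round(4))
# top surface fit
m=(abs(P[...,2]-.038)<.004)&(abs(P[...,0]-.58)<.13)&(abs(P[...,1])<.16)
m=cv2.morphologyEx(m.astype(np.uint8),cv2.MORPH_OPEN,np.ones((3,3)))
n,l,st,_=cv2.connectedComponentsWithStats(m); k=1+st[1:,4].argmax(); Q=P[l==k]
print(len(Q),Q[:,2].mean(),cv2.minAreaRect(Q[:,:2].astype(np.float32)))
E
```

```text
[0.54247802 0.01530038 0.25006469] [ 2.78074309e-04  9.99997598e-01 -1.12455491e-03  1.86051020e-03]
nest 0.65 [325, 131] [0.6004 0.0091 0.0302]
pin_1 0.79 [381, 92] [ 0.6425 -0.0513  0.0564]
pin_1 0.59 [332, 88] [0.6466 0.002  0.0572]
pin_1 0.56 [270, 171] [0.5558 0.0737 0.055 ]
pin_1 0.55 [277, 78] [0.6567 0.061  0.0578]
pad_left 0.68 [325, 132] [0.5992 0.0091 0.0301]
3066 0.03837401458429521 ((0.6377991437911987, 0.005740858614444733), (0.17008353769779205, 0.04807627573609352), 83.47930908203125)
```

View pics/w1.png

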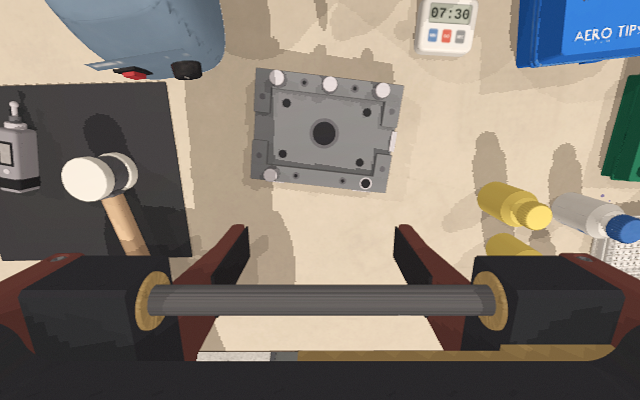

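The wrist picture shows the nest clearly. The pins stand at (277,78), (330,85), (383,90) and (270,175). The front right bore at (366,183) is an empty ring. I'll fit the nest pose from the pins and the outline, then look at the tools.

```bash
cat > nest.py <<'E'
from h import *
def fit(P):
    m=(P[...,2]>.05)&(P[...,2]<.062)&(abs(P[...,0]-.6)<.09)&(abs(P[...,1])<.11)
    n,l,st,ce=cv2.connectedComponentsWithStats(m.astype(np.uint8))
    A=[];names=[]
    for k in range(1,n):
        if st[k,4]>60: A.append(np.nanmean(P[l==k],0))
    return np.array(A)
E
python3 - <<'E'
from nest import *
from scipy.optimize import least_squares
f=np.load("w1.npz"); c=(cam("wrist")[0],f["R"],f["t"]); P=cloud(f["d"],c)
A=fit(P); print(A.round(4))
mod=np.array([[54,58],[54,0],[54,-58],[-54,58]])/1e3
def T(p,M): a=p[2]; return M@np.array([[np.cos(a),np.sin(a)],[-np.sin(a),np.cos(a)]])+p[:2]
def r(p):
    W=T(p,mod); return np.concatenate([A[np.argmin(np.linalg.norm(A[:,:2]-w,axis=1)),:2]-w for w in W])
s=least_squares(r,[.6,.01,-.08]); print(s.x, r(s.x).round(4))
m=(P[...,2]>.022)&(P[...,2]<.062)&(abs(P[...,0]-.6)<.1)&(abs(P[...,1])<.125)
m=cv2.morphologyEx(m.astype(np.uint8),cv2.MORPH_OPEN,np.ones((3,3)))
print(cv2.minAreaRect(P[m>0][:,:2].astype(np.float32)))
# empty collar check: pixel at (366,183)
print(P[183,366],proj([*T(s.x,np.array([[-.054,-.058]]))[0],.039],c))
# probe/mallet/bottle rough from top cam
f=np.load("top0.npz"); c=cam("top"); P=cloud(f["d"],c)
for nm,x0,y0,lo,hi in(("probe",.56,.40,.022,.045),("head",.52,.275,.055,.08)):
    m=(P[...,2]>lo)&(P[...,2]<hi)&(abs(P[...,0]-x0)<.08)&(abs(P[...,1]-y0)<.05); Q=P[m]
    print(nm,Q.mean(0),cv2.minAreaRect(Q[:,:2].astype(np.float32)))
E
```

```text
[[ 0.658   0.0616  0.056 ]
 [ 0.6514  0.0042  0.0549]
 [ 0.6448 -0.053   0.0562]
 [ 0.5513  0.0736  0.0546]]
[ 0.59791556  0.01024013 -0.1140366 ] [-0.0001 -0.0002 -0.0002  0.0001 -0.0002  0.0005  0.0005 -0.0004]
((0.5969208478927612, 0.009380139410495758), (0.17227044701576233, 0.13015401363372803), 83.46380615234375)
[ 0.53772092 -0.04172004  0.03881967] [365.63193928 183.07426776]
probe [0.56662453 0.40199509 0.03170972] ((0.5793607234954834, 0.4012564718723297), (0.028301235288381577, 0.10812085121870041), 78.89363861083984)
head [0.54743423 0.28786076 0.06232167] ((0.5475152134895325, 0.2877463400363922), (0.04870888218283653, 0.04968920722603798), 88.49407196044922)
```

Request:
arm_command(
  series=[
    {"claw":1,"travel":[-0.15,0.33,0],"yaw":0},
    {"claw":1,"travel":[-0.3,0.66,0],"yaw":0},
    {"claw":1,"travel":[-0.4,1,0],"yaw":0},
    {"claw":1,"travel":[-0.4,1,0],"yaw":0},
    {"claw":1,"travel":[-0.4,1,0],"yaw":0},
    {"claw":1,"travel":[-0.4,1,0],"yaw":0},
  ],
)

```text
t: 4.45
position: [0.4624, 0.2162, 0.2479]
ee_rot: [0.0, 1.0, -0.0, 0.0]
wrist_force: [0.2, -0.2, -1.0]
gripper_width: 0.0876
finger_force: 0.0
```

Request:
arm_command(
  series=[
    {"claw":1,"travel":[0,0.33,0],"yaw":0},
    {"claw":1,"travel":[0,0.65,-0.1],"yaw":0},
    {"claw":1,"travel":[0,0.65,-0.2],"yaw":0},
    {"claw":1,"travel":[0,0.65,-0.2],"yaw":0},
    {"claw":1,"travel":[0,0.65,-0.2],"yaw":0},
  ],
)

```text
t: 5.08
position: [0.4629, 0.3457, 0.2087]
ee_rot: [-0.0, 1.0, -0.001, 0.0]
wrist_force: [0.1, 0.3, 0.8]
gripper_width: 0.088
finger_force: 0.0
```

```bash
python3 - <<'E'
from h import *
im,d,c=shot("wrist"); P=cloud(d,c); np.savez("w2.npz",im=im,d=d,R=c[1],t=c[2]); cv2.imwrite("pics/w2.png",im)
print(monitor.read_state()["position"])
for q in("probe","probe_tip","mallet"):
    for r in search_frame("wrist",q)[:6]:
        u,v=r["at"]; print(q,round(r["score"],2),[int(u),int(v)],P[int(v),int(u)].round(4))
for nm,x0,y0,lo,hi in(("probe",.56,.40,.02,.05),("head",.52,.275,.055,.08),("handle",.43,.26,.03,.055)):
    m=(P[...,2]>lo)&(P[...,2]<hi)&(abs(P[...,0]-x0)<.08)&(abs(P[...,1]-y0)<.05); Q=P[m]
    print(nm,Q.mean(0),cv2.minAreaRect(Q[:,:2].astype(np.float32)))
E
```

```text
[0.4629273  0.34582117 0.20921928]
probe 0.91 [267, 79] [0.5732 0.399  0.036 ]
probe_tip 0.54 [276, 21] [0.6289 0.3896 0.0227]
mallet 0.88 [386, 124] [0.5295 0.2826 0.0633]
probe [0.57205165 0.39882735 0.0325139 ] ((0.5810637474060059, 0.39862045645713806), (0.026912257075309753, 0.11232373863458633), 79.46611022949219)
head [0.5480119  0.28699718 0.06408579] ((0.5477214455604553, 0.28665998578071594), (0.05070088803768158, 0.05113283544778824), 45.4417610168457)
handle [0.46558898 0.26770212 0.04343038] ((0.45716097950935364, 0.2639610767364502), (0.11334310472011566, 0.020373430103063583), 13.768903732299805)
```

View pics/w2.png

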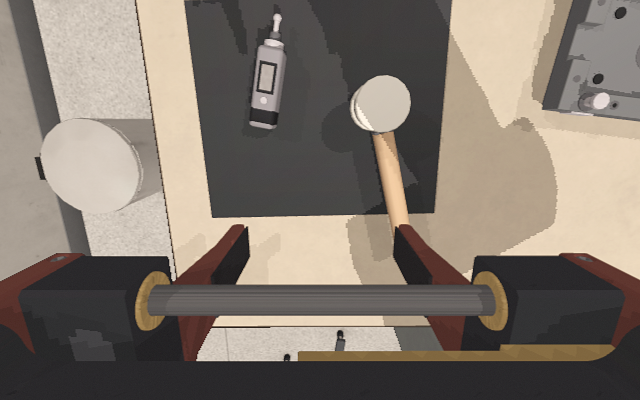

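Nest pose: (0.598, 0.010), yaw −6.5°, from pins and outline in agreement. The picture shows the probe at (267,79) with its tip at (276,21), pointing ahead, and the mallet at (386,105). The probe origin works out at (0.565, 0.4016), yaw −10.5°. Now I'll grasp the probe.

Request:
arm_command(
  series=[
    {"claw":1,"travel":[0.25,0.14,0],"yaw":-0.03},
    {"claw":1,"travel":[0.51,0.279,-0.2],"yaw":-0.058},
    {"claw":1,"travel":[0.51,0.279,-0.5],"yaw":-0.058},
    {"claw":1,"travel":[0.51,0.279,-0.7],"yaw":-0.058},
    {"claw":1,"travel":[0.51,0.279,-0.83],"yaw":-0.058},
    {"claw":1,"travel":[0.51,0.279,-0.88],"yaw":-0.058},
    {"claw":1,"travel":[0.51,0.279,-0.88],"yaw":-0.058},
    {"claw":1,"travel":[0.51,0.279,-0.88],"yaw":-0.058},
  ],
)

```text
t: 6.28
position: [0.5649, 0.4033, 0.0341]
ee_rot: [-0.001, 0.996, -0.091, 0.001]
wrist_force: [-0.6, 0.5, 0.4]
gripper_width: 0.0881
finger_force: 0.0
```

Request:
arm_command(
  series=[
    {"claw":-1,"travel":[0,0,0],"yaw":0},
    {"claw":-1,"travel":[0,0,0],"yaw":0},
    {"claw":-1,"travel":[0,0,0],"yaw":0},
    {"claw":-1,"travel":[0,0,0],"yaw":0},
    {"claw":-1,"travel":[0,0,0],"yaw":0},
    {"claw":-1,"travel":[0,0,0],"yaw":0},
    {"claw":-1,"travel":[0,0,0.3],"yaw":0},
    {"claw":-1,"travel":[0,0,0.5],"yaw":0},
    {"claw":-1,"travel":[0,0,0.5],"yaw":0},
    {"claw":-1,"travel":[0,0,0.5],"yaw":0},
    {"claw":-1,"travel":[0,0,0.5],"yaw":0},
  ],
)

```text
t: 7.65
position: [0.563, 0.4022, 0.1284]
ee_rot: [0.001, 0.996, -0.091, -0.002]
wrist_force: [-0.2, -0.3, -1.1]
gripper_width: 0.0259
finger_force: 30.0
```

```bash
python3 - <<'E'
from h import *
im,d,c=shot("wrist"); P=cloud(d,c); cv2.imwrite("pics/w3.png",im)
s=monitor.read_state(); print(s["position"],s["ee_rot"],s["gripper_width"],s["finger_force"])
w,x,y,z=s["ee_rot"]; R=Rn.from_quat([x,y,z,w]).as_matrix()
L=(P-s["position"])@R   # tool coords
for r in search_frame("wrist","probe_tip")[:3]:
    u,v=map(int,r["at"]); print(r["score"],u,v,L[v,u])
# things ahead of fingers near tool axis: probe body & plunger
m=(abs(L[...,1])<.02)&(L[...,2]>-.01)&(L[...,2]<.05)&(L[...,0]>.0)
Q=L[m]; print(len(Q))
for a in np.arange(0,.09,.01):
    q=Q[(Q[:,0]>=a)&(Q[:,0]<a+.01)]
    if len(q): print(round(a,2),len(q),q[:,0].max().round(4),np.round([q[:,1].min(),q[:,1].max(),np.median(q[:,1]),q[:,2].min(),np.median(q[:,2])],4))
# bottles, side+top earlier
for n in("top","side"):
    f=np.load(n+"0.npz"); PP=cloud(f["d"],cam(n))
    m=(PP[...,2]>.078)&(PP[...,2]<.1)&(PP[...,0]<.6)&(PP[...,1]<-.12)&(PP[...,1]>-.38)&(PP[...,0]>.3)
    k,l,st,ce=cv2.connectedComponentsWithStats(m.astype(np.uint8))
    for i in range(1,k):
        if st[i,4]>15:
            q=PP[l==i]; print(n,st[i,4],cv2.minAreaRect(q[:,:2].astype(np.float32))[:2],q[:,2].max(),f["im"][l==i].mean(0).astype(int))
E
```

```text
[0.56307674 0.40226153 0.12866074] [ 0.00136384  0.99585223 -0.09095853 -0.00173832] 0.025840331321318764 29.96471732854843
0.73 322 124 [0.06847915 0.0016565  0.02824497]
5472
0.0 1030 0.01 [-0.0136  0.0163  0.0017 -0.01    0.0124]
0.01 1310 0.02 [-0.0199  0.02   -0.0006 -0.01    0.0127]
0.02 816 0.03 [-0.0114  0.0142  0.0014  0.0113  0.0135]
0.03 847 0.04 [-0.0112  0.0145  0.0017  0.0121  0.0143]
0.04 792 0.05 [-0.011   0.0143  0.0011  0.0132  0.0191]
0.05 387 0.0598 [-0.0082  0.011   0.0017  0.0192  0.0254]
0.06 145 0.0696 [-0.0006  0.0039  0.0017  0.027   0.0284]
0.07 145 0.076 [-0.0023  0.005   0.0016  0.0257  0.028 ]
top 109 ((0.510037362575531, -0.21936798095703125), (0.028642194345593452, 0.027105145156383514)) 0.09645398064616661 [  1  86 109]
top 120 ((0.49465179443359375, -0.3256499469280243), (0.029715029522776604, 0.02768615074455738)) 0.09497273171889553 [65 41 24]
top 115 ((0.4349415600299835, -0.2431444674730301), (0.028237951919436455, 0.02887287549674511)) 0.0973477611300213 [  2  86 109]
top 122 ((0.3752911388874054, -0.31613197922706604), (0.027693169191479683, 0.028069404885172844)) 0.0963732289875463 [  2 120 152]
side 99 ((0.5113128423690796, -0.22454559803009033), (0.02730640582740307, 0.027175819501280785)) 0.09396508557409056 [ 17  91 115]
side 103 ((0.436126172542572, -0.2484196275472641), (0.025823671370744705, 0.03065124712884426)) 0.0934461240285579 [ 25  97 121]
side 130 ((0.3769710958003998, -0.32139840722084045), (0.029135558754205704, 0.028538953512907028)) 0.09380095075191053 [ 16 127 159]
side 128 ((0.4957263469696045, -0.3306249976158142), (0.02978570945560932, 0.027880944311618805)) 0.09479738590992048 [71 55 50]
```

View pics/w3.png

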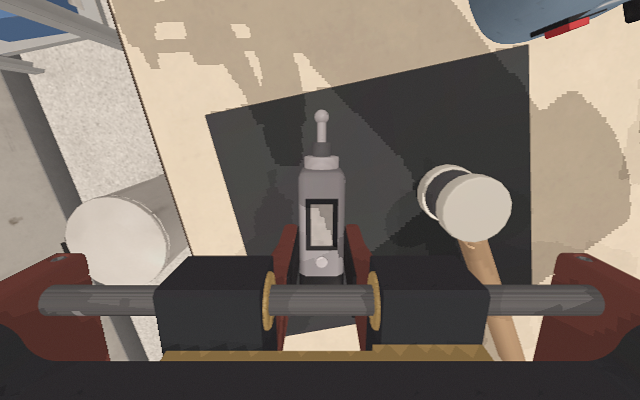

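The probe is held with its tip at pixel (321,117), which is tool (0.0765, 0.0016, ~0.029). It sits about 11 mm low in the grip with a slight nose-down tilt, which is usable. Next is the approach to the left front pad.

Request:
arm_command(
  series=[
    {"claw":-1,"travel":[-0.15,-0.2,0.1],"yaw":0},
    {"claw":-1,"travel":[-0.3,-0.45,0.1],"yaw":0.022},
    {"claw":-1,"travel":[-0.5,-0.7,0.1],"yaw":0.022},
    {"claw":-1,"travel":[-0.6,-1,0.1],"yaw":0.022},
    {"claw":-1,"travel":[-0.6,-1,0.1],"yaw":0.022},
    {"claw":-1,"travel":[-0.6,-1,0.1],"yaw":0.022},
    {"claw":-1,"travel":[-0.6,-1,0.1],"yaw":0.022},
    {"claw":-1,"travel":[-0.6,-1,0.1],"yaw":0.022},
  ],
)

```text
t: 8.75
position: [0.4442, 0.2037, 0.1514]
ee_rot: [0.0, 0.998, -0.056, -0.0]
wrist_force: [-0.4, 0.0, -0.6]
gripper_width: 0.026
finger_force: 30.0
```

Request:
arm_command(
  series=[
    {"claw":-1,"travel":[0,-0.2,0],"yaw":0},
    {"claw":-1,"travel":[0,-0.4,0],"yaw":0},
    {"claw":-1,"travel":[0,-0.58,0],"yaw":0},
    {"claw":-1,"travel":[0,-0.58,-0.2],"yaw":0},
    {"claw":-1,"travel":[0,-0.58,-0.35],"yaw":0},
    {"claw":-1,"travel":[0,-0.58,-0.4],"yaw":0},
    {"claw":-1,"travel":[0,-0.58,-0.4],"yaw":0},
    {"claw":-1,"travel":[0,-0.58,-0.4],"yaw":0},
  ],
)

```text
t: 9.75
position: [0.4448, 0.0872, 0.0732]
ee_rot: [-0.0, 0.998, -0.056, 0.001]
wrist_force: [0.7, 0.1, -1.6]
gripper_width: 0.0257
finger_force: 30.0
```

```bash
cat > tip.py <<'E'
from h import *
import sys
im,d,c=shot("wrist"); P=cloud(d,c)
s=monitor.read_state(); w,x,y,z=s["ee_rot"]; R=Rn.from_quat([x,y,z,w]).as_matrix()
L=(P-s["position"])@R
print("tcp",s["position"].round(4),"yaw",np.degrees(np.arctan2(R[1,0],R[0,0])).round(2),"F",s["wrist_force"].round(2),s["gripper_width"])
m=(abs(L[...,1]-.0015)<.005)&(L[...,2]>.015)&(L[...,2]<.034)&(L[...,0]>.062)&(L[...,0]<.09)
Q=L[m]; Q=Q[Q[:,0]<Q[:,0].min()+.03]
nest=np.array([.598,.010]); a=-.114
def N(X): v=np.array(X)[:2]-nest; return np.r_[[np.cos(a)*v[0]+np.sin(a)*v[1],-np.sin(a)*v[0]+np.cos(a)*v[1],X[2]]]
if len(Q):
    t=np.array([np.percentile(Q[:,0],99),np.median(Q[Q[:,0]>Q[:,0].max()-.007,1]),Q[:,2].min()+.003])
    print("tip tool",t.round(4),"tip nest",N(R@t+s["position"]).round(4))
b=L[(abs(L[...,1])<.009)&(L[...,0]>.03)&(L[...,0]<.045)&(L[...,2]<.03)]; print("body top z",np.median(b[:,2]).round(4))
cv2.imwrite("pics/tipcrop.png",cv2.resize(im[60:260,220:420],None,fx=2.5,fy=2.5,interpolation=cv2.INTER_CUBIC))
E
python3 tip.py
```

```text
tcp [0.4448 0.0871 0.0732] yaw -6.45 F [-0.14 -0.05 -1.03] 0.02557845410146336
tip tool [0.076  0.0015 0.0279] tip nest [-0.0849  0.0578  0.0455]
body top z 0.0142
```

Request:
arm_command(
  series=[
    {"claw":-1,"travel":[0,0,-0.06],"yaw":0},
    {"claw":-1,"travel":[0,0,-0.1],"yaw":0},
    {"claw":-1,"travel":[0.04,-0.01,-0.1],"yaw":0},
    {"claw":-1,"travel":[0.08,-0.02,-0.1],"yaw":0},
    {"claw":-1,"travel":[0.09,-0.02,-0.1],"yaw":0},
    {"claw":-1,"travel":[0.1,-0.02,-0.1],"yaw":0},
    {"claw":-1,"travel":[0.108,-0.022,-0.1],"yaw":0},
    {"claw":-1,"travel":[0.108,-0.022,-0.1],"yaw":0},
    {"claw":-1,"travel":[0.108,-0.022,-0.1],"yaw":0},
  ],
)

```text
t: 10.92
position: [0.4653, 0.0825, 0.0516]
ee_rot: [-0.0, 0.998, -0.056, -0.0]
wrist_force: [-2.3, -0.7, 0.1]
gripper_width: 0.0257
finger_force: 30.0
```

```bash
python3 tip.py; cp pics/tipcrop.png pics/t1.png
```

```text
tcp [0.4653 0.0825 0.0516] yaw -6.47 F [-3.   -0.42 -0.66] 0.025433570170606618
tip tool [0.0757 0.0015 0.0181] tip nest [-0.0643  0.0555  0.0335]
body top z 0.0141
```

View pics/t1.png

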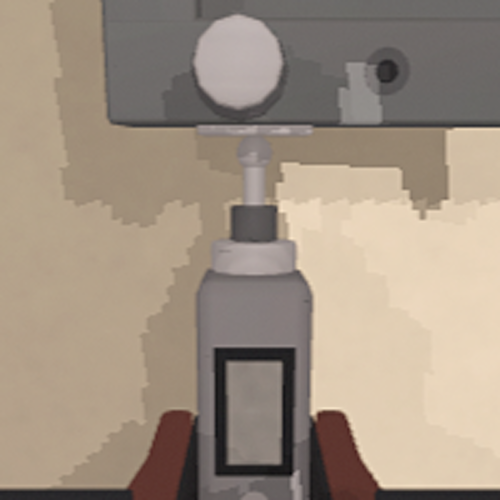

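The picture shows the ball (255,150) against the left pad face, pressed in with about 2.5–3 N (roughly 4 mm). Now the right pad, with the same stroke.

Request:
arm_command(
  series=[
    {"claw":-1,"travel":[-0.05,0.005,0],"yaw":0},
    {"claw":-1,"travel":[-0.1,0.01,0],"yaw":0},
    {"claw":-1,"travel":[-0.15,-0.25,0],"yaw":0},
    {"claw":-1,"travel":[-0.152,-0.536,0],"yaw":0},
    {"claw":-1,"travel":[-0.152,-0.536,0],"yaw":0},
    {"claw":-1,"travel":[-0.11,-0.54,0],"yaw":0},
    {"claw":-1,"travel":[-0.09,-0.543,0],"yaw":0},
    {"claw":-1,"travel":[-0.075,-0.545,0],"yaw":0},
    {"claw":-1,"travel":[-0.065,-0.546,0],"yaw":0},
    {"claw":-1,"travel":[-0.065,-0.546,0],"yaw":0},
    {"claw":-1,"travel":[-0.065,-0.546,0],"yaw":0},
  ],
)

```text
t: 12.35
position: [0.4523, -0.0265, 0.0514]
ee_rot: [-0.0, 0.998, -0.056, -0.0]
wrist_force: [-2.1, 0.3, -1.8]
gripper_width: 0.0258
finger_force: 30.0
```

```bash
python3 tip.py; cp pics/tipcrop.png pics/t2.png
```

```text
tcp [ 0.4522 -0.0266  0.0514] yaw -6.47 F [-0.36  1.2  -1.11] 0.025774147472176982
tip tool [0.0762 0.0011 0.018 ] tip nest [-0.0644 -0.054   0.0334]
body top z 0.0142
```

View pics/t2.png

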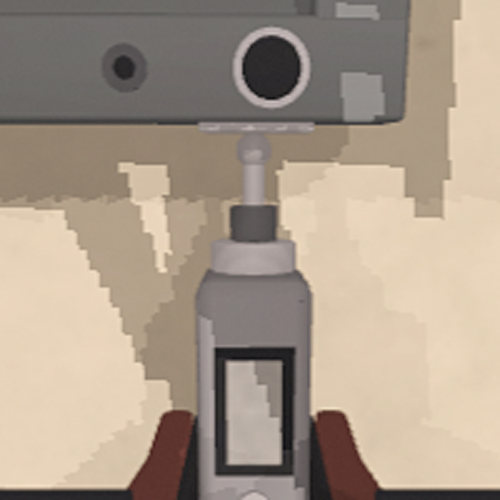

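The ball sits the same way against the right pad (255,150), at the same compression as the first touch. The front right bore is an empty ring. Next I'll lift, turn 90° and go to the right-hand end.

Request:
arm_command(
  series=[
    {"claw":-1,"travel":[-0.1,0.01,0],"yaw":0},
    {"claw":-1,"travel":[-0.2,0.01,0.15],"yaw":0},
    {"claw":-1,"travel":[-0.1,-0.1,0.4],"yaw":0.06},
    {"claw":-1,"travel":[0.1,-0.3,0.5],"yaw":0.12},
    {"claw":-1,"travel":[0.3,-0.5,0.5],"yaw":0.18},
    {"claw":-1,"travel":[0.5,-0.6,0.5],"yaw":0.24},
    {"claw":-1,"travel":[0.62,-0.7,0.5],"yaw":0.3},
    {"claw":-1,"travel":[0.62,-0.7,0.5],"yaw":0.36},
    {"claw":-1,"travel":[0.62,-0.7,0.5],"yaw":0.42},
    {"claw":-1,"travel":[0.62,-0.7,0.5],"yaw":0.5},
    {"claw":-1,"travel":[0.62,-0.7,0.5],"yaw":0.5},
    {"claw":-1,"travel":[0.62,-0.7,0.5],"yaw":0.5},
  ],
)

```text
t: 13.9
position: [0.5766, -0.1671, 0.1517]
ee_rot: [0.0, 0.746, 0.666, 0.0]
wrist_force: [-0.7, -0.3, -0.8]
gripper_width: 0.0259
finger_force: 30.0
```

```bash
python3 tip.py
```

```text
tcp [ 0.5766 -0.167   0.1516] yaw 83.41 F [-0.23  0.41 -1.16] 0.025601236124847587
tip tool [ 0.0755 -0.      0.0284] tip nest [-0.001  -0.1029  0.1232]
body top z 0.0142
```

Request:
arm_command(
  series=[
    {"claw":-1,"travel":[0,0,-0.25],"yaw":0},
    {"claw":-1,"travel":[0,0,-0.45],"yaw":0},
    {"claw":-1,"travel":[0,0,-0.5],"yaw":0},
    {"claw":-1,"travel":[0,0,-0.5],"yaw":0},
    {"claw":-1,"travel":[0.004,0.04,-0.5],"yaw":0},
    {"claw":-1,"travel":[0.006,0.07,-0.5],"yaw":0},
    {"claw":-1,"travel":[0.008,0.085,-0.5],"yaw":0},
    {"claw":-1,"travel":[0.009,0.094,-0.5],"yaw":0},
    {"claw":-1,"travel":[0.009,0.094,-0.5],"yaw":0},
    {"claw":-1,"travel":[0.009,0.094,-0.5],"yaw":0},
  ],
)

```text
t: 15.2
position: [0.5784, -0.1483, 0.0518]
ee_rot: [0.0, 0.746, 0.666, -0.0]
wrist_force: [-0.1, -1.2, -0.9]
gripper_width: 0.0257
finger_force: 30.0
```

```bash
python3 tip.py; cp pics/tipcrop.png pics/t3.png
```

```text
tcp [ 0.5783 -0.1483  0.0517] yaw 83.51 F [-0.16 -1.23 -0.43] 0.026062487871266093
tip tool [0.0896 0.0016 0.0186] tip nest [ 0.     -0.0698  0.033 ]
body top z 0.0142
```

View pics/t3.png

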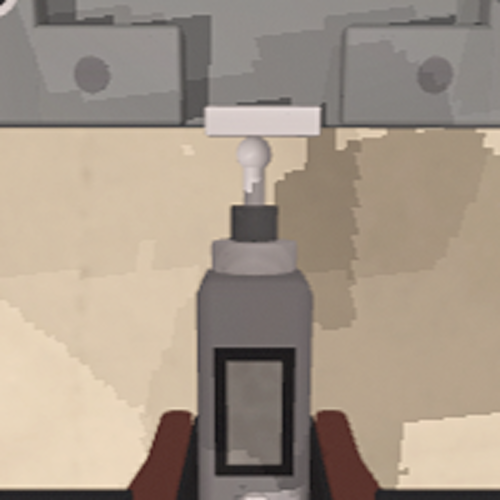

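The ball at (254,153) is against the end pad, and it has moved back about 5 px from its free position. I'll press 1 mm more to be safe, then retreat and carry the probe back to the mat.

Request:
arm_command(
  series=[
    {"claw":-1,"travel":[0,0.006,0],"yaw":0},
    {"claw":-1,"travel":[0,0.006,0],"yaw":0},
    {"claw":-1,"travel":[0,0.006,0],"yaw":0},
  ],
)

```text
t: 15.62
position: [0.5784, -0.1469, 0.0516]
ee_rot: [0.0, 0.746, 0.666, -0.0]
wrist_force: [0.1, -2.5, -0.7]
gripper_width: 0.0257
finger_force: 30.0
```

Request:
arm_command(
  series=[
    {"claw":-1,"travel":[0,-0.08,0],"yaw":0},
    {"claw":-1,"travel":[0,-0.1,0.2],"yaw":0},
    {"claw":-1,"travel":[-0.1,-0.1,0.5],"yaw":-0.06},
    {"claw":-1,"travel":[-0.3,-0.05,0.55],"yaw":-0.12},
    {"claw":-1,"travel":[-0.4,0.1,0.55],"yaw":-0.18},
    {"claw":-1,"travel":[-0.4,0.3,0.55],"yaw":-0.24},
    {"claw":-1,"travel":[-0.4,0.5,0.55],"yaw":-0.3},
    {"claw":-1,"travel":[-0.4,0.7,0.55],"yaw":-0.36},
    {"claw":-1,"travel":[-0.4,0.9,0.55],"yaw":-0.42},
    {"claw":-1,"travel":[-0.4,1,0.55],"yaw":-0.5},
    {"claw":-1,"travel":[-0.4,1,0.55],"yaw":-0.5},
    {"claw":-1,"travel":[-0.4,1,0.55],"yaw":-0.5},
  ],
)

```text
t: 17.12
position: [0.4982, 0.0531, 0.1613]
ee_rot: [-0.0, 0.998, -0.056, -0.001]
wrist_force: [0.1, -0.4, -1.6]
gripper_width: 0.0258
finger_force: 30.0
```

Request:
arm_command(
  series=[
    {"claw":-1,"travel":[-0.1,0.3,0],"yaw":0},
    {"claw":-1,"travel":[0,0.6,0],"yaw":0},
    {"claw":-1,"travel":[0,0.9,0],"yaw":0},
    {"claw":-1,"travel":[0,1,0],"yaw":0},
    {"claw":-1,"travel":[0,1,0],"yaw":0},
    {"claw":-1,"travel":[0,1,0],"yaw":0},
  ],
)

```text
t: 17.88
position: [0.4986, 0.2517, 0.1616]
ee_rot: [0.0, 0.998, -0.057, -0.0]
wrist_force: [0.0, -0.6, -1.8]
gripper_width: 0.0259
finger_force: 30.0
```

```bash
python3 tip.py; python3 - <<'E'
from h import *
im,d,c=shot("top"); P=cloud(d,c)
for n in ("mallet","mat"): print([ (r["score"],r["at"]) for r in search_frame("top",n)[:2]])
m=(P[...,2]>.055)&(P[...,2]<.08)&(P[...,0]>.45)&(P[...,0]<.62)&(P[...,1]>.2)&(P[...,1]<.36); Q=P[m]
print(cv2.minAreaRect(Q[:,:2].astype(np.float32)))
f=np.load("top0.npz"); im0=f["im"]; P=cloud(f["d"],c)
m=(im0.max(2)<40)&(P[...,2]<.015)&(P[...,1]>.15)&(P[...,0]<.75)&(P[...,0]>.3)
m=cv2.morphologyEx(m.astype(np.uint8),cv2.MORPH_OPEN,np.ones((3,3)))
print("mat",cv2.minAreaRect(P[m>0][:,:2].astype(np.float32)))
E
```

```text
tcp [0.4987 0.2516 0.1617] yaw -6.56 F [ 0.38 -0.73 -1.25] 0.025721811513612764
tip tool [0.076  0.0014 0.0279] tip nest [-0.0502  0.2273  0.1337]
body top z 0.0144
[(0.86, [247.8, 256.7])]
[(0.73, [216.7, 237.7])]
((0.0, 0.0), (0.0, 0.0), 0.0)
mat ((0.5277515053749084, 0.828576385974884), (0.44931671023368835, 1.2393608093261719), 0.26026278734207153)
```

Request:
arm_command(
  series=[
    {"claw":-1,"travel":[0.1,0.3,0],"yaw":0},
    {"claw":-1,"travel":[0.25,0.55,0],"yaw":0},
    {"claw":-1,"travel":[0.32,0.77,0],"yaw":-0.02},
    {"claw":-1,"travel":[0.32,0.77,0],"yaw":-0.02},
    {"claw":-1,"travel":[0.32,0.77,0],"yaw":-0.02},
    {"claw":-1,"travel":[0.32,0.77,0],"yaw":-0.02},
  ],
)

```text
t: 18.82
position: [0.5625, 0.4059, 0.1627]
ee_rot: [-0.0, 0.996, -0.088, 0.0]
wrist_force: [-0.8, -0.3, -0.3]
gripper_width: 0.0258
finger_force: 30.0
```

```bash
cat > mal.py <<'E'
from h import *
def mallet(n):
    im,d,c=shot(n); P=cloud(d,c); f=lambda lo,hi:(P[...,2]>lo)&(P[...,2]<hi)&(P[...,0]>.38)&(P[...,0]<.64)&(P[...,1]>.17)&(P[...,1]<.38)
    m=f(.057,.072); k,l,st,_=cv2.connectedComponentsWithStats(m.astype(np.uint8)); i=1+st[1:,4].argmax()
    h=cv2.minEnclosingCircle(P[l==i][:,:2].astype(np.float32)); print(n,"head",h,cv2.minAreaRect(P[l==i][:,:2].astype(np.float32)))
    m=f(.033,.053)&(np.hypot(P[...,0]-h[0][0],P[...,1]-h[0][1])>.035)
    k,l,st,_=cv2.connectedComponentsWithStats(m.astype(np.uint8)); i=1+st[1:,4].argmax(); Q=P[l==i]
    vx,vy,x,y=cv2.fitLine(Q[:,:2].astype(np.float32),cv2.DIST_L2,0,.01,.01).ravel()
    print("handle",len(Q),np.degrees(np.arctan(vy/vx)),[x,y],"off axis of head",(h[0][0]-x)*vy-(h[0][1]-y)*vx,"zmax",np.percentile(Q[:,2],[50,95]))
    return im
E
python3 -c "
from mal import *
print(monitor.read_state()['position'])
mallet('wrist'); mallet('top')"
```

```text
[0.56252539 0.4058559  0.16265866]
wrist head ((0.5479603409767151, 0.28658515214920044), 0.026184044778347015) ((0.5483094453811646, 0.28655770421028137), (0.051254335790872574, 0.050599969923496246), 83.21820068359375)
handle 1210 19.711836 [np.float32(0.48499325), np.float32(0.27199155)] off axis of head 0.0074997265 zmax [0.04473403 0.04615579]
top head ((0.5476458072662354, 0.28853940963745117), 0.025783266872167587) ((0.5473937392234802, 0.28798991441726685), (0.04898686334490776, 0.04876721277832985), 1.3738007545471191)
handle 400 14.03299 [np.float32(0.44651142), np.float32(0.262825)] off axis of head -0.0004238598 zmax [0.04242534 0.0464477 ]
```

Request:
arm_command(
  series=[
    {"claw":-1,"travel":[0,0,-0.25],"yaw":0},
    {"claw":-1,"travel":[0,0,-0.45],"yaw":0},
    {"claw":-1,"travel":[0,0,-0.55],"yaw":0},
    {"claw":-1,"travel":[0,0,-0.585],"yaw":0},
    {"claw":-1,"travel":[0,0,-0.585],"yaw":0},
    {"claw":0,"travel":[0,0,-0.585],"yaw":0},
    {"claw":0,"travel":[0,0,-0.585],"yaw":0},
    {"claw":0,"travel":[0,0,-0.585],"yaw":0},
    {"claw":0,"travel":[0,0,-0.585],"yaw":0},
    {"claw":0,"travel":[0,0,-0.3],"yaw":0},
    {"claw":0,"travel":[0,0,0.1],"yaw":0},
    {"claw":0,"travel":[0,0,0.1],"yaw":0},
  ],
)

```text
t: 20.42
position: [0.5637, 0.4081, 0.1884]
ee_rot: [-0.003, 0.996, -0.088, 0.004]
wrist_force: [-0.0, -0.1, -0.5]
gripper_width: 0.0441
finger_force: 0.0
```

Request:
arm_command(
  series=[
    {"claw":0.3,"travel":[-0.1,-0.3,0.1],"yaw":0.05},
    {"claw":0.3,"travel":[-0.3,-0.6,0.1],"yaw":0.1},
    {"claw":0.3,"travel":[-0.5,-0.64,0.1],"yaw":0.133},
    {"claw":0.3,"travel":[-0.5,-0.64,0.1],"yaw":0.133},
    {"claw":0.3,"travel":[-0.5,-0.64,0.1],"yaw":0.133},
    {"claw":0.3,"travel":[-0.5,-0.64,0.1],"yaw":0.133},
  ],
)

```text
t: 21.18
position: [0.4632, 0.2798, 0.2014]
ee_rot: [0.0, 0.993, 0.121, 0.0]
wrist_force: [-0.6, 0.3, 0.3]
gripper_width: 0.0572
finger_force: 0.0
```

```bash
python3 -c "
from mal import *
print(monitor.read_state()['position'])
im=mallet('wrist'); cv2.imwrite('pics/w4.png',im)"
```

```text
[0.46321354 0.2798133  0.20144088]
wrist head ((0.5476687550544739, 0.2862507700920105), 0.02590879425406456) ((0.5477570295333862, 0.2861582934856415), (0.05073348060250282, 0.05061144381761551), 13.659520149230957)
handle 2274 13.745997 [np.float32(0.45032147), np.float32(0.26234743)] off axis of head -8.7244436e-05 zmax [0.04467939 0.04618488]
```

View pics/w4.png

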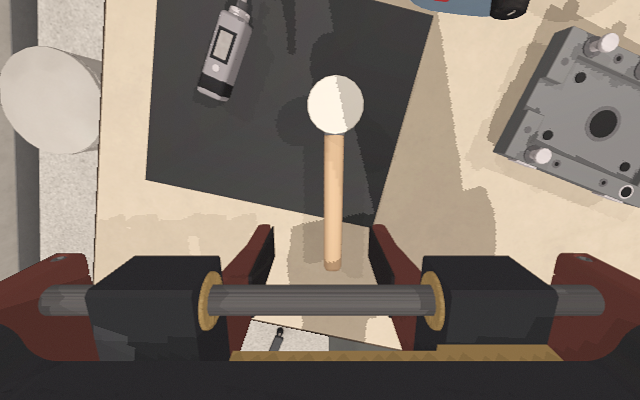

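Request:
arm_command(
  series=[
    {"claw":0.3,"travel":[0.1,-0.01,-0.2],"yaw":0},
    {"claw":0.3,"travel":[0.2185,-0.0175,-0.45],"yaw":0},
    {"claw":0.3,"travel":[0.2185,-0.0175,-0.65],"yaw":0},
    {"claw":0.3,"travel":[0.2185,-0.0175,-0.77],"yaw":0},
    {"claw":0.3,"travel":[0.2185,-0.0175,-0.81],"yaw":0},
    {"claw":0.3,"travel":[0.2185,-0.0175,-0.81],"yaw":0},
    {"claw":0.3,"travel":[0.2185,-0.0175,-0.81],"yaw":0},
  ],
)

```text
t: 22.1
position: [0.507, 0.2763, 0.0413]
ee_rot: [-0.0, 0.993, 0.121, 0.001]
wrist_force: [0.8, 0.2, -0.5]
gripper_width: 0.0568
finger_force: 0.0
```

Request:
arm_command(
  series=[
    {"claw":-1,"travel":[0,0,0],"yaw":0},
    {"claw":-1,"travel":[0,0,0],"yaw":0},
    {"claw":-1,"travel":[0,0,0],"yaw":0},
    {"claw":-1,"travel":[0,0,0],"yaw":0},
    {"claw":-1,"travel":[0,0,0],"yaw":0},
    {"claw":-1,"travel":[0,0,0],"yaw":0},
    {"claw":-1,"travel":[0,0,0],"yaw":0},
    {"claw":-1,"travel":[0,0,0],"yaw":0},
    {"claw":-1,"travel":[0,0,0],"yaw":0},
  ],
)

```text
t: 23.22
position: [0.5059, 0.2758, 0.0397]
ee_rot: [-0.0, 0.993, 0.121, -0.0]
wrist_force: [-2.1, 1.1, 1.5]
gripper_width: 0.0199
finger_force: 29.9
```

Request:
arm_command(
  series=[
    {"claw":-1,"travel":[0,0,0.05],"yaw":0},
    {"claw":-1,"travel":[0,0,0.15],"yaw":0},
    {"claw":-1,"travel":[0,0,0.3],"yaw":0},
    {"claw":-1,"travel":[0,0,0.5],"yaw":0},
    {"claw":-1,"travel":[0,0,0.5],"yaw":0},
    {"claw":-1,"travel":[0,0,0.5],"yaw":0},
  ],
)

```text
t: 23.98
position: [0.5057, 0.2755, 0.1386]
ee_rot: [0.0, 0.993, 0.121, -0.001]
wrist_force: [0.2, -0.6, -3.5]
gripper_width: 0.02
finger_force: 29.9
```

```bash
cat > held.py <<'E'
from h import *
im,d,c=shot("wrist"); P=cloud(d,c)
s=monitor.read_state(); w,x,y,z=s["ee_rot"]; R=Rn.from_quat([x,y,z,w]).as_matrix()
L=(P-s["position"])@R
print("tcp",s["position"].round(4),"yaw",np.degrees(np.arctan2(R[1,0],R[0,0])).round(2),"F",s["wrist_force"].round(2),s["gripper_width"])
m=(np.hypot(L[...,0]-.042,L[...,1])<.035)&(L[...,0]>.014)&(L[...,2]>-.04)&(L[...,2]<-.01); Q=L[m]
print(len(Q),"head tool",cv2.minEnclosingCircle(Q[:,:2].astype(np.float32)),"top z",np.median(Q[:,2]))
A=np.c_[Q[:,:2],np.ones(len(Q))]; print("plane",np.linalg.lstsq(A,Q[:,2],rcond=None)[0])
E
python3 held.py
```

```text
tcp [0.5053 0.2753 0.1376] yaw 13.86 F [-0.31 -0.87 -2.84] 0.019899065404974436
11822 head tool ((0.04377630352973938, 0.00045238566235639155), 0.02597605623304844) top z -0.025444357270717942
plane [ 0.0054223   0.00071642 -0.02566784]
```

Request:
arm_command(
  series=[
    {"claw":-1,"travel":[0,-0.2,0],"yaw":-0.03},
    {"claw":-1,"travel":[0,-0.4,0],"yaw":-0.06},
    {"claw":-1,"travel":[0,-0.6,0],"yaw":-0.09},
    {"claw":-1,"travel":[0,-0.8,0],"yaw":-0.113},
    {"claw":-1,"travel":[0.013,-0.982,0],"yaw":-0.113},
    {"claw":-1,"travel":[0.013,-0.982,-0.15],"yaw":-0.113},
    {"claw":-1,"travel":[0.013,-0.982,-0.15],"yaw":-0.113},
    {"claw":-1,"travel":[0.013,-0.982,-0.15],"yaw":-0.113},
  ],
)

```text
t: 25.02
position: [0.5082, 0.0796, 0.1092]
ee_rot: [0.0, 0.998, -0.056, -0.001]
wrist_force: [0.4, 0.3, -2.2]
gripper_width: 0.02
finger_force: 29.9
```

```bash
python3 held.py; python3 - <<'E'
from h import *
f=np.load("w1.npz"); P=cloud(f["d"],(cam("wrist")[0],f["R"],f["t"]))
for x in np.arange(.58,.76,.02):
    m=(P[...,2]>.02)&(P[...,2]<.2)&(abs(P[...,0]-x)<.01)&(P[...,1]>.1)&(P[...,1]<.25)
    if m.sum(): print(round(x,2),m.sum(),P[m][:,1].min(),P[m][:,2].max())
E
```

```text
tcp [0.5087 0.0798 0.11  ] yaw -6.44 F [-0.17 -0.11 -2.09] 0.01976285550129203
11846 head tool ((0.04365326464176178, 0.001164548099040985), 0.0260313767939806) top z -0.023517405797264967
plane [ 0.00798096 -0.0002899  -0.02384747]
0.66 1563 0.14326687207634847 0.09895068405235341
0.68 3437 0.1314733189583468 0.10608193056314985
0.7 4910 0.1280112808237138 0.11933929077154498
0.72 763 0.12784195123665823 0.11428918292360513
0.74 82 0.12934600733838156 0.05657122755884458
```

Request:
arm_command(
  series=[
    {"claw":-1,"travel":[0,-0.005,-0.06],"yaw":0},
    {"claw":-1,"travel":[0,-0.005,-0.1],"yaw":0},
    {"claw":-1,"travel":[0,-0.005,-0.125],"yaw":0},
    {"claw":-1,"travel":[0,-0.005,-0.15],"yaw":0},
    {"claw":-1,"travel":[0,-0.005,-0.165],"yaw":0},
    {"claw":-1,"travel":[0,-0.005,-0.175],"yaw":0},
    {"claw":-1,"travel":[0,-0.005,-0.175],"yaw":0},
  ],
)

```text
t: 25.95
position: [0.5085, 0.0788, 0.0777]
ee_rot: [-0.0, 0.998, -0.056, 0.0]
wrist_force: [-11.5, 1.7, 14.7]
gripper_width: 0.0197
finger_force: 30.0
```

```bash
python3 held.py
```

```text
tcp [0.5085 0.0788 0.0777] yaw -6.45 F [-11.26   0.17  15.16] 0.019562825737936416
12200 head tool ((0.04124082624912262, 0.001071732142008841), 0.02610418014228344) top z -0.027414051714345935
plane [-0.03494762 -0.00090953 -0.02583756]
```

Request:
arm_command(
  series=[
    {"claw":-1,"travel":[-0.005,0,-0.01],"yaw":0},
    {"claw":-1,"travel":[-0.005,0,-0.015],"yaw":0},
    {"claw":-1,"travel":[-0.005,0,-0.015],"yaw":0},
  ],
)

```text
t: 26.38
position: [0.5079, 0.0788, 0.075]
ee_rot: [-0.0, 0.998, -0.056, 0.001]
wrist_force: [-9.0, 0.2, 14.5]
gripper_width: 0.0197
finger_force: 30.0
```

Request:
arm_command(
  series=[
    {"claw":-1,"travel":[0,0,0.1],"yaw":0},
    {"claw":-1,"travel":[0,0,0.25],"yaw":0},
    {"claw":-1,"travel":[-0.15,0,0.4],"yaw":0},
    {"claw":-1,"travel":[-0.3,0,0.4],"yaw":0},
    {"claw":-1,"travel":[-0.3,0,0.4],"yaw":0},
    {"claw":-1,"travel":[-0.3,0,0.4],"yaw":0},
  ],
)

```text
t: 27.12
position: [0.448, 0.0783, 0.1517]
ee_rot: [0.0, 0.998, -0.057, 0.0]
wrist_force: [0.3, -0.7, -3.5]
gripper_width: 0.0199
finger_force: 30.0
```

```bash
python3 held.py; cat > pins.py <<'E'
from h import *
W={1:(.5513,.0736),3:(.658,.0616),4:(.6514,.0042),5:(.6448,-.053)}
import sys
for n in ["wrist","top","side"]:
    im,d,c=shot(n); P=cloud(d,c)
    for k,(x,y) in W.items():
        m=(np.hypot(P[...,0]-x,P[...,1]-y)<.006)&(P[...,2]<.07)&(P[...,2]>.035)
        if m.sum()>3: print(n,k,m.sum(),"top z",np.percentile(P[m][:,2],[20,50,80]).round(4))
    m=(P[...,2]<.041)&(P[...,2]>.033)&(abs(P[...,0]-.6)<.08)&(abs(P[...,1]-.01)<.09); print(n,"rail z",np.median(P[m][:,2]))
cv2.imwrite("pics/p.png",im)
E
python3 pins.py
```

```text
tcp [0.4481 0.0783 0.1514] yaw -6.48 F [ 0.17  0.49 -3.55] 0.020243296202600417
12497 head tool ((0.03900061175227165, 0.0010862787021324039), 0.02634735032916069) top z -0.030358494863251373
plane [-0.06923745 -0.00038235 -0.02737686]
wrist 1 194 top z [0.0447 0.0453 0.0458]
wrist rail z 0.03822704818453693
top 3 18 top z [0.0395 0.0531 0.0552]
top 4 19 top z [0.0455 0.0517 0.0546]
top 5 16 top z [0.0522 0.053  0.056 ]
top rail z 0.03633809486710016
side 1 6 top z [0.0423 0.044  0.0442]
side 3 11 top z [0.0402 0.0527 0.0552]
side 4 13 top z [0.0435 0.052  0.0537]
side 5 16 top z [0.0403 0.049  0.055 ]
side rail z 0.037300439515454475
```

Pin_1 is home: its top is 7.1 mm above the rail. The mallet pitched about 4° in the grip, so I'll strike the rest nearer the handle.

Request:
arm_command(
  series=[
    {"claw":-1,"travel":[0.3,-0.02,0],"yaw":0},
    {"claw":-1,"travel":[0.6,-0.04,0],"yaw":0},
    {"claw":-1,"travel":[0.886,-0.0645,0],"yaw":0},
    {"claw":-1,"travel":[0.886,-0.0645,0],"yaw":0},
    {"claw":-1,"travel":[0.886,-0.0645,-0.15],"yaw":0},
    {"claw":-1,"travel":[0.886,-0.0645,-0.27],"yaw":0},
    {"claw":-1,"travel":[0.886,-0.0645,-0.3],"yaw":0},
    {"claw":-1,"travel":[0.886,-0.0645,-0.33],"yaw":0},
    {"claw":-1,"travel":[0.886,-0.0645,-0.36],"yaw":0},
    {"claw":-1,"travel":[0.886,-0.0645,-0.385],"yaw":0},
    {"claw":-1,"travel":[0.886,-0.0645,-0.4],"yaw":0},
    {"claw":-1,"travel":[0.886,-0.0645,-0.4],"yaw":0},
  ],
)

```text
t: 28.82
position: [0.6252, 0.0656, 0.0762]
ee_rot: [-0.0, 0.998, -0.056, 0.002]
wrist_force: [-8.5, 0.4, 9.4]
gripper_width: 0.0199
finger_force: 30.0
```

```bash
python3 held.py
```

```text
tcp [0.6252 0.0656 0.0762] yaw -6.47 F [-8.69 -0.04 10.23] 0.019469934193719465
12499 head tool ((0.03915375471115112, 0.001136760343797505), 0.026046497747302055) top z -0.030149997308422702
plane [-0.07114017 -0.00019951 -0.02708893]
```

Request:
arm_command(
  series=[
    {"claw":-1,"travel":[0,0,-0.01],"yaw":0},
    {"claw":-1,"travel":[0,0,-0.02],"yaw":0},
    {"claw":-1,"travel":[0,0,-0.03],"yaw":0},
    {"claw":-1,"travel":[0,0,-0.03],"yaw":0},
  ],
)

```text
t: 29.38
position: [0.626, 0.0656, 0.074]
ee_rot: [-0.0, 0.998, -0.056, 0.003]
wrist_force: [-14.2, -0.7, 23.8]
gripper_width: 0.0199
finger_force: 30.0
```

```bash
python3 held.py
```

```text
tcp [0.626  0.0656 0.074 ] yaw -6.47 F [-14.9   -0.52  23.39] 0.019832702981940967
12492 head tool ((0.03670549392700195, 0.0011336541501805186), 0.02620495855808258) top z -0.03236852524002938
plane [-0.08542427 -0.00072217 -0.02881609]
```

Request:
arm_command(
  series=[
    {"claw":-1,"travel":[0,0,0.1],"yaw":0},
    {"claw":-1,"travel":[0,0,0.3],"yaw":0},
    {"claw":-1,"travel":[-0.033,-0.28,0.3],"yaw":0},
    {"claw":-1,"travel":[-0.033,-0.29,0.3],"yaw":0},
    {"claw":-1,"travel":[-0.033,-0.29,0.17],"yaw":0},
    {"claw":-1,"travel":[-0.033,-0.29,0.12],"yaw":0},
    {"claw":-1,"travel":[-0.033,-0.29,0.08],"yaw":0},
    {"claw":-1,"travel":[-0.033,-0.29,0.05],"yaw":0},
    {"claw":-1,"travel":[-0.033,-0.29,0.02],"yaw":0},
    {"claw":-1,"travel":[-0.033,-0.29,0],"yaw":0},
    {"claw":-1,"travel":[-0.033,-0.29,0],"yaw":0},
  ],
)

```text
t: 30.8
position: [0.6189, 0.0078, 0.0722]
ee_rot: [0.0, 0.998, -0.056, 0.002]
wrist_force: [-14.3, -0.1, 21.5]
gripper_width: 0.0199
finger_force: 31.3
```

```bash
python3 held.py
```

```text
tcp [0.619  0.0078 0.0722] yaw -6.45 F [-15.12   0.11  20.75] 0.020051998051260737
12477 head tool ((0.03428424894809723, 0.001146908849477768), 0.02636633813381195) top z -0.03436606249150965
plane [-0.06058934  0.00082979 -0.03163321]
```

Request:
arm_command(
  series=[
    {"claw":-1,"travel":[0,0,0.1],"yaw":0},
    {"claw":-1,"travel":[0,0,0.3],"yaw":0},
    {"claw":-1,"travel":[-0.033,-0.28,0.3],"yaw":0},
    {"claw":-1,"travel":[-0.033,-0.286,0.3],"yaw":0},
    {"claw":-1,"travel":[-0.033,-0.286,0.17],"yaw":0},
    {"claw":-1,"travel":[-0.033,-0.286,0.12],"yaw":0},
    {"claw":-1,"travel":[-0.033,-0.286,0.08],"yaw":0},
    {"claw":-1,"travel":[-0.033,-0.286,0.05],"yaw":0},
    {"claw":-1,"travel":[-0.033,-0.286,0.02],"yaw":0},
    {"claw":-1,"travel":[-0.033,-0.286,0],"yaw":0},
    {"claw":-1,"travel":[-0.033,-0.286,-0.01],"yaw":0},
    {"claw":-1,"travel":[-0.033,-0.286,-0.01],"yaw":0},
  ],
)

```text
t: 32.35
position: [0.612, -0.0493, 0.0718]
ee_rot: [0.0, 0.998, -0.056, 0.002]
wrist_force: [-21.1, 2.3, 29.7]
gripper_width: 0.0201
finger_force: 31.6
```

```bash
python3 held.py
```

```text
tcp [ 0.612  -0.0493  0.0719] yaw -6.43 F [-22.18   2.44  29.43] 0.019756451180486464
12495 head tool ((0.03446657955646515, 0.0010754019021987915), 0.02629641816020012) top z -0.034555088466356354
plane [-0.05557998  0.00067787 -0.03196239]
```

Request:
arm_command(
  series=[
    {"claw":-1,"travel":[0,0,0.1],"yaw":0},
    {"claw":-1,"travel":[0,0,0.35],"yaw":0},
    {"claw":-1,"travel":[-0.3,0.1,0.5],"yaw":0},
    {"claw":-1,"travel":[-0.6,0.2,0.5],"yaw":0},
    {"claw":-1,"travel":[-0.8,0.3,0.5],"yaw":0},
    {"claw":-1,"travel":[-0.8,0.3,0.5],"yaw":0},
    {"claw":-1,"travel":[-0.8,0.3,0.5],"yaw":0},
    {"claw":-1,"travel":[-0.8,0.3,0.5],"yaw":0},
  ],
)

```text
t: 33.4
position: [0.4526, 0.0099, 0.1639]
ee_rot: [0.0, 0.998, -0.057, 0.0]
wrist_force: [-0.2, -0.1, -2.6]
gripper_width: 0.02
finger_force: 30.8
```

```bash
python3 held.py; python3 pins.py
```

```text
tcp [0.4525 0.0099 0.1637] yaw -6.51 F [ 0.01 -0.69 -2.81] 0.019704575541448822
12496 head tool ((0.034688934683799744, 0.0009671564330346882), 0.026210200041532516) top z -0.034667662859103575
plane [-0.05925419  0.00084663 -0.03196402]
wrist 1 170 top z [0.0446 0.0452 0.0457]
wrist rail z 0.03819101615153564
top 3 15 top z [0.0403 0.0443 0.0456]
top 4 14 top z [0.0413 0.0425 0.0437]
top 5 14 top z [0.0419 0.0436 0.0457]
top rail z 0.036691546063728486
side 1 9 top z [0.0411 0.0432 0.0456]
side 3 10 top z [0.0379 0.0435 0.045 ]
side 4 9 top z [0.0408 0.0437 0.0449]
side 5 7 top z [0.0409 0.0438 0.0447]
side rail z 0.037327068422971565
```

Request:
arm_command(
  series=[
    {"claw":-1,"travel":[0.1,0.2,0.3],"yaw":0},
    {"claw":-1,"travel":[0.1,0.6,0.4],"yaw":0},
    {"claw":-1,"travel":[0.1,0.8,0.4],"yaw":0},
    {"claw":-1,"travel":[0.1,0.8,0.4],"yaw":0},
    {"claw":-1,"travel":[0.1,0.8,0.4],"yaw":0},
    {"claw":-1,"travel":[0.1,0.8,0.4],"yaw":0},
  ],
)

```text
t: 34.35
position: [0.4718, 0.169, 0.2431]
ee_rot: [0.0, 0.998, -0.057, -0.0]
wrist_force: [0.0, -0.4, -2.5]
gripper_width: 0.0199
finger_force: 30.5
```

```bash
python3 pins.py | grep wrist
```

```text
wrist 1 99 top z [0.0447 0.0453 0.0459]
wrist rail z 0.0381393823041315
```

```bash
python3 - <<'E'
from h import *
c=cam("wrist")
for p in((.658,.0616),(.6514,.0042),(.6448,-.053)): print(proj([*p,.045],c))
E
```

```text
[404.29895843  -9.94550376]
[461.33153274  -9.93734641]
[518.15529547  -9.90319206]
```

Just out of view, so I'll move 6 cm further ahead.

Request:
arm_command(
  series=[
    {"claw":-1,"travel":[0.2,0,0],"yaw":0},
    {"claw":-1,"travel":[0.35,0,0.0],"yaw":0},
    {"claw":-1,"travel":[0.35,0,0],"yaw":0},
    {"claw":-1,"travel":[0.35,0,0],"yaw":0},
    {"claw":-1,"travel":[0.35,0,0],"yaw":0},
  ],
)

```text
t: 35.12
position: [0.5411, 0.1701, 0.2441]
ee_rot: [-0.0, 0.998, -0.057, 0.0]
wrist_force: [-0.1, -0.5, -3.6]
gripper_width: 0.02
finger_force: 30.5
```

```bash
python3 pins.py | grep wrist
```

```text
wrist 1 79 top z [0.0443 0.0452 0.0457]
wrist 3 103 top z [0.0445 0.045  0.0459]
wrist 4 106 top z [0.0445 0.0451 0.0458]
wrist 5 109 top z [0.0445 0.0452 0.0458]
wrist rail z 0.038267574479586786
```

All four pins are home: their tops are 7 mm above the rail. The mallet goes back on the mat.

Request:
arm_command(
  series=[
    {"claw":-1,"travel":[-0.05,0.2,0],"yaw":0.05},
    {"claw":-1,"travel":[-0.1,0.4,-0.1],"yaw":0.1},
    {"claw":-1,"travel":[-0.15,0.535,-0.3],"yaw":0.113},
    {"claw":-1,"travel":[-0.15,0.535,-0.6],"yaw":0.113},
    {"claw":-1,"travel":[-0.15,0.535,-0.8],"yaw":0.113},
    {"claw":-1,"travel":[-0.15,0.535,-0.8],"yaw":0.113},
    {"claw":-1,"travel":[-0.15,0.535,-0.8],"yaw":0.113},
  ],
)

```text
t: 36.15
position: [0.5125, 0.2776, 0.0861]
ee_rot: [-0.0, 0.993, 0.121, 0.002]
wrist_force: [-0.2, 0.8, -2.4]
gripper_width: 0.0199
finger_force: 30.5
```

```bash
python3 held.py; python3 - <<'E'
from h import *
im,d,c=shot("wrist"); print([(r["score"],r["at"]) for r in search_frame("wrist","probe")])
cv2.imwrite("pics/w5.png",im)
P=cloud(d,c)
m=(P[...,2]>.022)&(P[...,2]<.045)&(P[...,1]>.34)&(P[...,1]<.5)&(P[...,0]>.45)&(P[...,0]<.7)
if m.sum(): print(cv2.minAreaRect(P[m][:,:2].astype(np.float32)))
E
```

```text
tcp [0.513  0.2778 0.087 ] yaw 13.86 F [ 0.07  0.78 -3.02] 0.0198957761249601
12345 head tool ((0.03373735770583153, 0.0010633411584421992), 0.026376698166131973) top z -0.03352993798484422
plane [-6.57549160e-02 -8.49129163e-05 -3.06810565e-02]
[(0.77, [156.7, 89.7])]
((0.5791460871696472, 0.4026733636856079), (0.026490073651075363, 0.10612040013074875), 80.13572692871094)
```

Request:
arm_command(
  series=[
    {"claw":-1,"travel":[0,0,-0.12],"yaw":0},
    {"claw":-1,"travel":[0,0,-0.22],"yaw":0},
    {"claw":-1,"travel":[0,0,-0.255],"yaw":0},
    {"claw":-1,"travel":[0,0,-0.27],"yaw":0},
    {"claw":-1,"travel":[0,0,-0.275],"yaw":0},
    {"claw":-1,"travel":[0,0,-0.275],"yaw":0},
  ],
)

```text
t: 37.05
position: [0.5118, 0.2772, 0.0336]
ee_rot: [-0.0, 0.993, 0.121, 0.001]
wrist_force: [-11.8, -5.8, 19.5]
gripper_width: 0.0201
finger_force: 30.0
```

Request:
arm_command(
  series=[
    {"claw":0,"travel":[0,0,0],"yaw":0},
    {"claw":0.1,"travel":[0,0,0],"yaw":0},
    {"claw":0.1,"travel":[0,0,0],"yaw":0},
    {"claw":0.1,"travel":[0,0,0],"yaw":0},
    {"claw":0.1,"travel":[0,0,0.1],"yaw":0},
    {"claw":0.1,"travel":[0,0,0.4],"yaw":0},
    {"claw":0.1,"travel":[0,0,0.7],"yaw":0},
    {"claw":0.1,"travel":[-0.1,0,0.9],"yaw":0},
    {"claw":0.1,"travel":[-0.1,0,0.9],"yaw":0},
    {"claw":0.1,"travel":[-0.1,0,0.9],"yaw":0},
  ],
)

```text
t: 38.3
position: [0.4916, 0.2771, 0.2085]
ee_rot: [0.0, 0.993, 0.121, 0.0]
wrist_force: [-0.1, -0.1, -1.0]
gripper_width: 0.0484
finger_force: 0.0
```

```bash
python3 -c "
from mal import *
print(monitor.read_state()['position'])
im=mallet('wrist'); cv2.imwrite('pics/w6.png',im)"
```

```text
[0.49158184 0.27714658 0.20852438]
wrist head ((0.5525562167167664, 0.28615549206733704), 0.025859801098704338) ((0.5523016452789307, 0.2858954071998596), (0.05075109377503395, 0.05118939280509949), 13.470122337341309)
handle 2141 13.756062 [np.float32(0.45373717), np.float32(0.26183566)] off axis of head -0.00012421049 zmax [0.04463027 0.04607538]
```

View pics/w6.png

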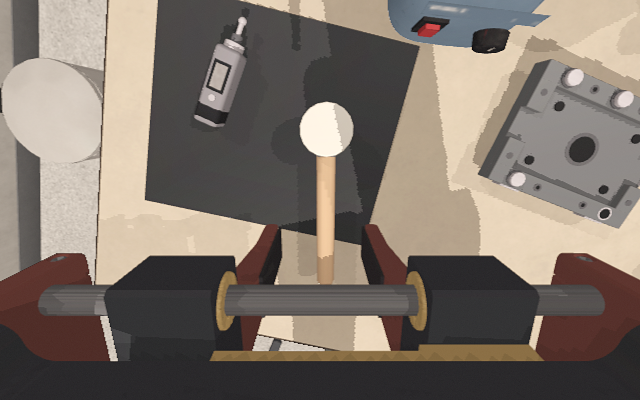

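The mallet stands flat on the mat, head at (326,128), with the probe lying at (220,80). Now to the bottle.

Request:
arm_command(
  series=[
    {"claw":1,"travel":[0,-0.3,0.2],"yaw":0.05},
    {"claw":1,"travel":[0,-0.6,0.2],"yaw":0.1},
    {"claw":1,"travel":[0,-0.9,0.2],"yaw":0.15},
    {"claw":1,"travel":[0,-1,0.2],"yaw":0.2},
    {"claw":1,"travel":[0,-1,0.2],"yaw":0.2},
  ],
)

```text
t: 38.98
position: [0.4914, 0.0755, 0.2467]
ee_rot: [-0.0, 0.908, 0.42, -0.002]
wrist_force: [0.5, 0.6, -0.5]
gripper_width: 0.0876
finger_force: 0.0
```

Request:
arm_command(
  series=[
    {"claw":1,"travel":[0,-0.3,0],"yaw":0.05},
    {"claw":1,"travel":[0,-0.6,0],"yaw":0.1},
    {"claw":1,"travel":[0,-0.9,0],"yaw":0.15},
    {"claw":1,"travel":[0,-1,0],"yaw":0.223},
    {"claw":1,"travel":[0,-1,0],"yaw":0.223},
  ],
)

```text
t: 39.6
position: [0.4917, -0.1235, 0.2468]
ee_rot: [-0.001, 0.708, 0.706, -0.001]
wrist_force: [0.2, -0.5, -1.0]
gripper_width: 0.0876
finger_force: 0.0
```

Request:
arm_command(
  series=[
    {"claw":1,"travel":[0,-0.3,0],"yaw":0},
    {"claw":1,"travel":[0,-0.6,0],"yaw":0},
    {"claw":1,"travel":[0,-0.9,0],"yaw":0},
    {"claw":1,"travel":[0,-1,0],"yaw":0},
    {"claw":1,"travel":[0,-1,0],"yaw":0},
    {"claw":1,"travel":[0,-1,0],"yaw":0},
    {"claw":1,"travel":[0,-1,0],"yaw":0},
  ],
)

```text
t: 40.48
position: [0.4922, -0.3211, 0.2491]
ee_rot: [0.0, 0.706, 0.708, 0.0]
wrist_force: [0.2, 0.2, -0.6]
gripper_width: 0.0877
finger_force: 0.0
```

Request:
arm_command(
  series=[
    {"claw":1,"travel":[0,-0.2,0],"yaw":0},
    {"claw":1,"travel":[0,-0.35,0],"yaw":0},
    {"claw":1,"travel":[0,-0.35,0],"yaw":0},
    {"claw":1,"travel":[0,-0.35,0],"yaw":0},
    {"claw":1,"travel":[0,-0.35,0],"yaw":0},
  ],
)

```text
t: 41.1
position: [0.492, -0.3915, 0.2492]
ee_rot: [0.0, 0.707, 0.708, 0.0]
wrist_force: [0.9, 0.2, 0.3]
gripper_width: 0.0876
finger_force: 0.0
```

```bash
python3 - <<'E'
from h import *
im,d,c=shot("wrist"); P=cloud(d,c); s=monitor.read_state(); print(s["position"],s["ee_rot"].round(3))
m=(P[...,2]>.078)&(P[...,2]<.1)&(P[...,0]<.6)&(P[...,1]<-.12)&(P[...,1]>-.45)&(P[...,0]>.3)
k,l,st,ce=cv2.connectedComponentsWithStats(m.astype(np.uint8))
for i in range(1,k):
    if st[i,4]>40:
        q=P[l==i]; print(st[i],cv2.minEnclosingCircle(q[:,:2].astype(np.float32)),q[:,2].max(),im[l==i].mean(0).astype(int))
for r in search_frame("wrist","bottle_a"): print(r["score"],r["at"])
cv2.imwrite("pics/w7.png",im)
E
```

```text
[ 0.49194799 -0.39170172  0.24917448] [0.    0.707 0.708 0.   ]
[326   0  34  30 836] ((0.5106004476547241, -0.22298437356948853), 0.015604369342327118) 0.09455958957544419 [115 209 236]
[244  17  35  39 990] ((0.4349091649055481, -0.24522455036640167), 0.01569763943552971) 0.09493119810611361 [107 198 226]
[189 101  34  33 831] ((0.3752071261405945, -0.3192920982837677), 0.015514246188104153) 0.09459969989400002 [109 201 227]
[310 113  30  30 659] ((0.49433428049087524, -0.32900068163871765), 0.015339255332946777) 0.09422653619131349 [185 128  87]
0.77 [336.3, 21.1]
0.69 [218.0, 114.0]
0.61 [323.2, 126.3]
0.58 [266.8, 42.7]
```

View pics/w7.png

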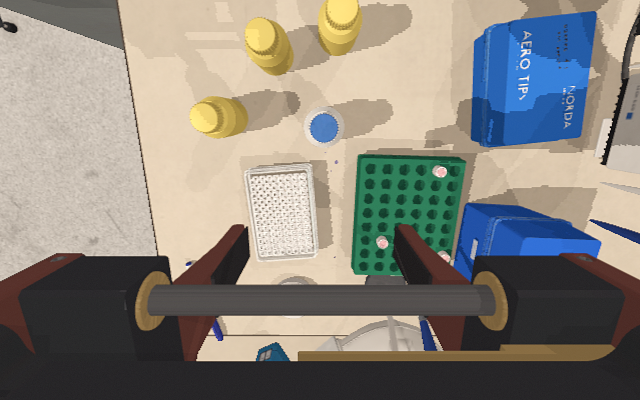

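The picture shows the white bottle with the blue cap at (323,127). The three others, at (219,117), (268,45) and (340,24), are yellow look-alikes, and no amber bottle shows. Grasp bottle_a at (0.494, −0.329).

Request:
arm_command(
  series=[
    {"claw":1,"travel":[0.012,0.2,0],"yaw":0},
    {"claw":1,"travel":[0.012,0.314,0],"yaw":0},
    {"claw":1,"travel":[0.012,0.314,-0.1],"yaw":0},
    {"claw":1,"travel":[0.012,0.314,-0.4],"yaw":0},
    {"claw":1,"travel":[0.012,0.314,-0.65],"yaw":0},
    {"claw":1,"travel":[0.012,0.314,-0.85],"yaw":0},
    {"claw":1,"travel":[0.012,0.314,-0.94],"yaw":0},
    {"claw":1,"travel":[0.012,0.314,-0.94],"yaw":0},
    {"claw":1,"travel":[0.012,0.314,-0.94],"yaw":0},
  ],
)

```text
t: 42.32
position: [0.495, -0.3307, 0.0631]
ee_rot: [0.002, 0.707, 0.707, 0.0]
wrist_force: [-0.2, -0.2, -0.1]
gripper_width: 0.088
finger_force: 0.0
```

Request:
arm_command(
  series=[
    {"claw":-1,"travel":[0,0,0],"yaw":0},
    {"claw":-1,"travel":[0,0,0],"yaw":0},
    {"claw":-1,"travel":[0,0,0],"yaw":0},
    {"claw":-1,"travel":[0,0,0],"yaw":0},
    {"claw":-1,"travel":[0,0,0],"yaw":0},
    {"claw":-1,"travel":[0,0,0],"yaw":0},
    {"claw":-1,"travel":[0,0,0],"yaw":0},
    {"claw":-1,"travel":[0,0,0],"yaw":0},
  ],
)

```text
t: 43.32
position: [0.494, -0.33, 0.0606]
ee_rot: [0.0, 0.707, 0.707, 0.0]
wrist_force: [0.3, 0.4, 0.2]
gripper_width: 0.0438
finger_force: 29.9
```

Request:
arm_command(
  series=[
    {"claw":-1,"travel":[0,0,0.1],"yaw":0},
    {"claw":-1,"travel":[0,0,0.3],"yaw":0},
    {"claw":-1,"travel":[0,0,0.6],"yaw":0},
    {"claw":-1,"travel":[0,0,0.7],"yaw":0},
    {"claw":-1,"travel":[0,0,0.7],"yaw":0},
    {"claw":-1,"travel":[0,0,0.7],"yaw":0},
  ],
)

```text
t: 44.08
position: [0.4934, -0.3296, 0.1982]
ee_rot: [-0.002, 0.707, 0.707, -0.0]
wrist_force: [-0.0, 0.2, -1.3]
gripper_width: 0.0442
finger_force: 29.9
```

```bash
cat > bot.py <<'E'
from h import *
im,d,c=shot("wrist"); P=cloud(d,c); s=monitor.read_state(); print(s["position"],s["gripper_width"],s["finger_force"],s["wrist_force"])
w,x,y,z=s["ee_rot"]; R=Rn.from_quat([x,y,z,w]).as_matrix(); L=(P-s["position"])@R
m=(np.hypot(L[...,0],L[...,1])<.03)&(im[...,0]>im[...,2].astype(int)+25)&(L[...,2]<.03)&(L[...,2]>-.05); Q=L[m]
print("cap tool",len(Q),np.percentile(Q,[2,50,98],axis=0).round(4))
E
python3 bot.py
```

```text
[ 0.49328879 -0.3294516   0.19765957] 0.04374901783994993 29.941045540035702 [ 0.39943874  0.37186601 -1.03300435]
cap tool 2335 [[ 0.003  -0.015  -0.033 ]
 [ 0.0105 -0.001  -0.0311]
 [ 0.0155  0.0125 -0.0162]]
```

Request:
arm_command(
  series=[
    {"claw":-1,"travel":[0,0.2,0.05],"yaw":0},
    {"claw":-1,"travel":[0.1,0.45,0.05],"yaw":0},
    {"claw":-1,"travel":[0.3,0.7,0.05],"yaw":0},
    {"claw":-1,"travel":[0.52,1,0.05],"yaw":0},
    {"claw":-1,"travel":[0.52,1,0.05],"yaw":0},
    {"claw":-1,"travel":[0.52,1,0.05],"yaw":0},
    {"claw":-1,"travel":[0.52,1,0.05],"yaw":0},
  ],
)

```text
t: 45.0
position: [0.5972, -0.1313, 0.2098]
ee_rot: [-0.001, 0.708, 0.707, -0.001]
wrist_force: [-0.1, -0.1, -0.1]
gripper_width: 0.0442
finger_force: 29.9
```

Request:
arm_command(
  series=[
    {"claw":-1,"travel":[0,0.25,0],"yaw":0},
    {"claw":-1,"travel":[0,0.5,0],"yaw":0},
    {"claw":-1,"travel":[0,0.7,0],"yaw":0},
    {"claw":-1,"travel":[0,0.7,0],"yaw":0},
    {"claw":-1,"travel":[0,0.7,0],"yaw":0},
    {"claw":-1,"travel":[0,0.7,0],"yaw":0},
  ],
)

```text
t: 45.75
position: [0.5979, 0.0082, 0.2106]
ee_rot: [0.0, 0.708, 0.706, -0.0]
wrist_force: [-0.2, -0.2, -0.8]
gripper_width: 0.0442
finger_force: 29.9
```

```bash
python3 bot.py
```

```text
[0.59797193 0.00840331 0.2106051 ] 0.04430238101442421 29.941244581423234 [-0.06188789  0.36631381 -0.87413206]
cap tool 2336 [[ 0.003  -0.0151 -0.0325]
 [ 0.0104 -0.0011 -0.0306]
 [ 0.0154  0.0123 -0.016 ]]
```

Request:
arm_command(
  series=[
    {"claw":-1,"travel":[0,0.01,-0.2],"yaw":0},
    {"claw":-1,"travel":[0,0.01,-0.4],"yaw":0},
    {"claw":-1,"travel":[0,0.01,-0.52],"yaw":0},
    {"claw":-1,"travel":[0,0.01,-0.57],"yaw":0},
    {"claw":-1,"travel":[0,0.01,-0.59],"yaw":0},
    {"claw":-1,"travel":[0,0.01,-0.6],"yaw":0},
    {"claw":-1,"travel":[0,0.01,-0.6],"yaw":0},
    {"claw":-1,"travel":[0,0.01,-0.6],"yaw":0},
  ],
)

```text
t: 46.8
position: [0.5984, 0.012, 0.0915]
ee_rot: [0.0, 0.707, 0.707, 0.0]
wrist_force: [-0.1, 0.5, -0.9]
gripper_width: 0.044
finger_force: 29.9
```

Request:
arm_command(
  series=[
    {"claw":0.2,"travel":[0,0,0],"yaw":0},
    {"claw":0.6,"travel":[0,0,0],"yaw":0},
    {"claw":0.6,"travel":[0,0,0],"yaw":0},
    {"claw":0.6,"travel":[0,0,0],"yaw":0},
    {"claw":0.6,"travel":[0,0,0.1],"yaw":0},
    {"claw":0.6,"travel":[0,0,0.4],"yaw":0},
    {"claw":0.6,"travel":[0,0,0.7],"yaw":0},
    {"claw":0.6,"travel":[-0.2,-0.3,0.8],"yaw":0},
    {"claw":0.6,"travel":[-0.5,-0.6,0.8],"yaw":0},
    {"claw":0.6,"travel":[-0.6,-0.8,0.8],"yaw":0},
    {"claw":0.6,"travel":[-0.6,-0.8,0.8],"yaw":0},
    {"claw":0.6,"travel":[-0.6,-0.8,0.8],"yaw":0},
  ],
)

```text
t: 48.3
position: [0.478, -0.1484, 0.2519]
ee_rot: [0.001, 0.708, 0.706, 0.001]
wrist_force: [-0.5, -0.6, -0.1]
gripper_width: 0.0706
finger_force: 0.0
```

```bash
python3 - <<'E'
from h import *
im,d,c=shot("wrist"); im2,d2,c2=shot("top")
for n,P,i in(("wrist",cloud(d,c),im),("top",cloud(d2,c2),im2)):
    m=(P[...,2]>.1)&(P[...,2]<.14)&(abs(P[...,0]-.6)<.06)&(abs(P[...,1]-.01)<.07)
    if m.sum(): q=P[m]; print(n,cv2.minEnclosingCircle(q[:,:2].astype(np.float32)),np.percentile(q[:,2],[50,98]))
for t in("probe","mallet"): print([(r["score"],r["at"]) for r in search_frame("top",t)[:2]])
cv2.imwrite("pics/f.png",cv2.resize(np.vstack([im[:230,60:580],im2[130:300,100:620]]),None,fx=1.45,fy=1.45))
print(monitor.read_state()["t"])
E
python3 pins.py
```

```text
wrist ((0.5975703597068787, 0.01174942497164011), 0.015663012862205505) [0.12027217 0.12237077]
top ((0.5976208448410034, 0.015655118972063065), 0.01566595397889614) [0.11915854 0.12410688]
[(0.89, [197.0, 205.8]), (0.2, [346.3, 197.9])]
[(0.73, [242.0, 223.8])]
48.5
wrist 4 104 top z [0.0446 0.0453 0.0458]
wrist 5 91 top z [0.0444 0.0453 0.0458]
wrist rail z 0.038191338642944356
top 1 13 top z [0.0408 0.0428 0.0461]
top 3 16 top z [0.0413 0.0432 0.0446]
top 4 16 top z [0.0402 0.0417 0.0424]
top 5 16 top z [0.0427 0.044  0.0458]
top rail z 0.03642749948941004
side 1 5 top z [0.0431 0.0435 0.0454]
side 3 5 top z [0.0431 0.0437 0.044 ]
side 4 7 top z [0.0431 0.0442 0.0453]
side 5 7 top z [0.044  0.0447 0.0463]
side rail z 0.037219939328230756
```

View pics/f.png

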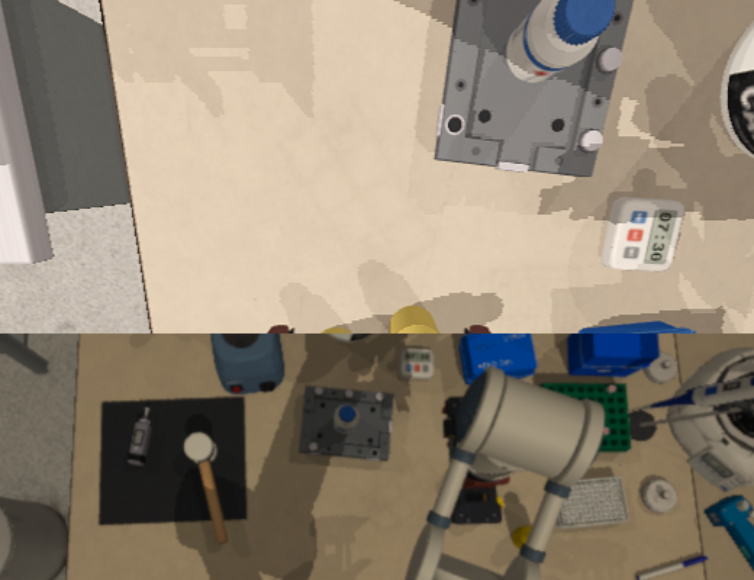

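The bottle stands upright in the pocket with its cap centre at (0.598, 0.012) and top at 0.120. Both tools lie on the mat, the pins are home, and the arm is clear of everything.

```bash
python3 -c "
from bench import workorder
print(workorder.close_job())"
```

```text
the job is handed in; nothing more can be done
None
```

The job is handed in, with no verdict returned: all three datum pads were touched in order, the four pins present were driven home with the mallet, bottle_a stands upright in the pocket, and the probe and mallet lie on the mat.

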